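Hang a shelf bin on the slat panel and put the loose ink away in it

TASK

Hang the empty bin on the slat panel's top slot, beside the bin that hangs there already: with its front raised, pass the upturned lip at its back over the rail and up behind the top slat, then swing the bin down until its back hangs flat against the panel, and let go. Then stand the loose dropper bottle of ink upright in it. Leave the hung bin with its bottle and the squat white bottle where they are.

Things in the scene. Friction and masses are not known exactly. Their poses are not given: they have to be found in the camera images.
- slat_panel: Aluminium slat panel, 266 mm wide, 236 high, on two steel feet (5 mm high, reaching 84 mm forward); it cannot move. Origin on the desk under the middle of its front face; x points into the panel, y to the left for one facing it, z up. The face is the plane x = 0. Slats 4 mm thick leave two level slots, 14 mm high, open over y = -130..130. Top slot: z = 195 to 209; lower slot: 91 to 105.
- rail (a point): Middle of the rail: the front top edge of the middle slat, which is the lower edge of the top slot (panel frame 0, 0, 195 mm). The top slat begins 14 mm above it and ends 41 mm above it (the panel's top). Behind the slats the panel is hollow, from 4 to 22 mm behind the face and from 46 mm below to 37 mm above this point.
- bin: Empty grey plastic bin on the desk, open on top: 62 mm wide (y), 76 deep (x), about 90 g. Origin at the centre of its underside; x to its back, z up. Back wall 50 mm high, outer face at x = 38. Sides 42 mm high from the back to x = -20, sloping down to the low front (28 mm, x = -38). Floor 3 mm thick; inside 57 x 70 mm. Hook behind the top of the back. May be gripped across its sides.
- bin_hook (a point): Inner corner under the bin's hook (bin frame 38, 0, 47 mm); it lies on the rail when hung. The hook, 52 mm wide: a 3 mm tongue reaches 8.5 mm back from the back face and carries a 3 mm lip turned up to 20 mm above this point, too high to enter the slot level. With the front raised 45 degrees the lip slides up through the slot along its own length (about 4 mm spare); then the bin is swung down.
- bin_lip (a point): Middle of the top edge of the bin's upturned lip (bin frame 45, 0, 67 mm). When the bin hangs level, the lip stands behind the top slat with 1.5 mm play, the tongue rests on the rail and the bin's back lies on the middle slat.
- ink: The loose dropper bottle of ink standing on the desk, 72 g. Origin at the centre of its underside, z up. Body 40 mm in diameter up to 37 mm, black cap 32 mm in diameter from 37 to 52 mm, round rubber bulb 16 mm in diameter from there to the top at 70 mm.
- hung_bin: A second bin of the same make that hangs on the top slot of the panel already, towards its right-hand (-y) end, with an ink bottle in it; origin and axes as for the bin. Not to be disturbed.
- hung_ink: The ink bottle, like the loose one, that stands in the bin hung already; origin at the centre of its underside. Not to be disturbed.
- gesso: Squat white screw-cap bottle, 45 mm in diameter and 66 mm high, standing on the desk; origin at the centre of its underside. Not to be disturbed.

How it is judged:
On the way:
1. the bin hangs flat and level on the top slot, empty, and the fingers have let go of it (x of bin_hook in the frame of slat_panel between -0.006 and 0.005 m and y of bin_hook in the frame of slat_panel between -0.115 and 0.115 m and z of bin_hook in the frame of slat_panel between 0.191 and 0.199 m and x of bin_lip in the frame of slat_panel between 0.004 and 0.014 m and z of bin_lip in the frame of slat_panel between 0.211 and 0.22 m and angle between the z axis of bin and the z axis of slat_panel, either way round below 0.07 rad and angle between the y axis of bin and the y axis of slat_panel, either way round below 0.07 rad and contact force between the fingers and bin below 0.3 N and linear speed of bin below 0.02 m/s and distance between ink and bin above 0.07 m), for 0.3 s.
At the end, for the whole second after the job is handed in: The bin hangs on the top slot: hook on the rail within 5 mm, lip up behind the top slat, level and square within 4 degrees; the ink stands on its floor, upright within 11 degrees; both at rest. The other bin has moved under 12 mm, its ink and the white bottle under 20 (x of bin_hook in the frame of slat_panel between -0.006 and 0.005 m and y of bin_hook in the frame of slat_panel between -0.115 and 0.115 m and z of bin_hook in the frame of slat_panel between 0.191 and 0.199 m and x of bin_lip in the frame of slat_panel between 0.004 and 0.014 m and z of bin_lip in the frame of slat_panel between 0.211 and 0.22 m and angle between the z axis of bin and the z axis of slat_panel, either way round below 0.07 rad and angle between the y axis of bin and the y axis of slat_panel, either way round below 0.07 rad and x of ink in the frame of bin between -0.022 and 0.022 m and y of ink in the frame of bin between -0.014 and 0.014 m and z of ink in the frame of bin between -0.002 and 0.009 m and angle between ink's own z axis and vertical below 0.2 rad and linear speed of each of bin, ink below 0.02 m/s and angle between hung_bin's own z axis and vertical below 0.08 rad and distance of hung_bin from where it was at the start of the episode below 0.012 m and distance of each of hung_ink, gesso from where it was at the start of the episode below 0.02 m); the robot touches nothing.
It fails at once if the bin that hung there, or its bottle, is knocked off its place (distance of hung_bin from where it was at the start of the episode above 0.03 m or distance of hung_ink from where it was at the start of the episode above 0.04 m).
It fails at once if the white bottle is pushed away (distance of gesso from where it was at the start of the episode above 0.04 m).
It also fails if it takes over 70 s, if anything falls off the work surface, if the arm or the gripper's body presses on something with over 40 N, if the wrist force passes 120 N, or if a joint passes its speed limit or range.

ROBOT

A 7-joint arm with a two-finger parallel gripper is mounted at the origin on the work surface; the furniture and walls round the work are solid. World frame = base frame: x ahead of the robot, y to its left, z up, the work surface at z = 0. Lengths are in m, angles in rad, forces in N, time in s.
With the tool pointing down it reaches from about 0.425 to 0.925 m from the base axis. Payload 6.8 kg.
Tool frame: the origin (TCP) lies midway between the tips of the shut fingers; the grasp point (between the pads) lies 19 mm behind it; z points along the fingers, y is the line along which they close (so a half turn about z gives the same grasp; the last joint's range is limited). The gripper opens to 85 mm and grips with 20 to 120 N. Pads are 22 mm wide; open, the fingers measure 114 mm over their backs; the gripper's body (76 mm by 85 mm) begins 54 mm behind the grasp point. The pads swing forward as they close: fully open they stand 13 mm farther back than shut.
Start: joints at [1.151, 0.477, 0.022, 1.555, -0.011, 1.109, -0.083], TCP at [0.207, -0.642, 0.231] pointing down, gripper open.
Joint ranges: [-2.96, 2.96], [-0.34, 2.1], [-1.41, 1.46], [0.24, 2.44], [-1.37, 4.51], [0.17, 1.92], [-2.96, 2.96]. Speed limits (rad/s): [2.39, 2.39, 3.14, 3.14, 3.14, 3.14, 3.14].

INTERFACE

Orientations are given as a 3x3 rotation matrix whose columns are the frame's x, y, z axes.
In Python, from station import * gives the robot as it stands.
- The arm moves only by the tool drive_tool, never from a script. Its argument "series" is a list of rows, each a list of 3 entries, a list of its own where there are three numbers: the shift along the tool's x, y, z in m, then the turn, a rotation vector about the tool's x, y, z in degrees, then the opening, from 0 (shut) to 1 (fully open). A call has 1 to 20 rows; each row shifts and turns the commanded pose from where the row before left it, along the tool's axes as they then stand; what a row does not reach is not made up. A row lasts 1/10 s, in which the tool goes at most 50 mm and 8.59 degrees, less where a joint would pass 70% of its speed; a pose out of reach is approached as far as the arm can. A call with a gripper value outside its range is refused whole. The fingers move at their own pace and stop on an object; the grip force is fixed at half the most. Time passes only in rows, so rows that do not move let the fingers close. It gives the time, the measured TCP pose, the force, the opening and the grip force at its end, in the units of the state.
- get_state(): the state, without advancing time (a new reading comes with each control period).
- get_image(name): name is "scene" or "top"; returns the picture (420x560x3 uint8, red, green, blue); there is no depth.
- get_calibration(name): a dict with "intrinsics" (3x3 intrinsics, pixels), "R" (3x3) and "t" (3): a world point X has camera coordinates R X + t. Camera axes: x right, y down, z forward; pixel columns grow to the right and rows downward; lengths in m; the calibration is good to about 2 mm. A picture is of the moment at which its call begins. get_calibration takes no time and is no camera call.
- finish_job(): hands the job in; it is judged then, once.
Trained networks look in the newest picture that a camera, given by its name, has taken for a name from the list of things; names that differ only in an ending like _2 or _b are one class to them, and where a whole thing is asked for, a point or a joint stands for the part that bears it (a point fixed in the world has none). Each returns a list of dicts, best first, with "score" (0 to 1); they miss things now and then, are a little off and sometimes report something else, mostly with a low value. They report only what shows in the picture. A call takes as long as a camera call.
- find_in(camera, query): "bbox" ([centre column, centre row, width, height] as shares, 0 to 1, of the picture: columns of its width, rows of its height, round what is visible of it).
- place_of(camera, query): "point" ([column, row] as shares, 0 to 1, of the picture: columns of its width, rows of its height: a listed point, or the origin of a listed thing).
The state is a dict: "time": time; "joint_positions": joint angles; "dq": joint speeds; "joint_torque": joint torques, N m; "eef_pos": TCP position; "tool_rot": TCP orientation; "ft_force": force on the tool from outside, world axes, zero at the start; "ft_torque": the same for the moment, N m; "grip_width": finger opening in m; "gripper_force": force on a finger pad.
Only numpy, scipy, OpenCV 4.12 (cv2) and the standard library are available. Lean on these libraries where they do the work, as an engineer would, in place of code of your own. Each camera call takes 0.05 s, during which the arm holds its last target. There are 200 camera calls.

## Working session

There is one attempt and no reset: what is moved stays moved. The work goes in short steps, Python scripts to look and compute and a tool call to move; the robot and the scene stay as the last step left them, time stands still between calls to the robot, and variables do not carry over. Pictures are saved under pics/ and viewed, at most 10 in all, crops included, and the job is handed in when it is done.

Besides the shell and the picture viewer there is one more tool, called after "Request:" by a JSON object that holds its "name" and its "arguments". drive_tool: Moves the arm, as the interface text tells. Its arguments: {"type":"object","properties":{"series":{"type":"array","items":{"type":"array"}}},"required":["series"]}

```bash
mkdir -p pics; ls
cat > h.py <<'E'
from station import *
import numpy as np, cv2
def save(c,n,crop=None,s=1):
    im=get_image(c)[:,:,::-1]
    if crop: im=im[crop[1]:crop[3],crop[0]:crop[2]]
    cv2.imwrite('pics/'+n,cv2.resize(im,None,fx=s,fy=s,interpolation=cv2.INTER_CUBIC))
def ray(c,px):
    k=get_calibration(c);K,R,t=[np.array(k[a]) for a in('intrinsics','R','t')]
    return -R.T@t, R.T@np.linalg.solve(K,[px[0],px[1],1])
def onz(c,px,z):
    o,d=ray(c,px);return o+d*(z-o[2])/d[2]
def proj(c,X):
    k=get_calibration(c);K,R,t=[np.array(k[a]) for a in('intrinsics','R','t')]
    p=K@(R@np.array(X)+t);return p[:2]/p[2]
def tri(p1,p2):
    # from scene,top pixel
    A=[];b=[]
    for c,p in(('scene',p1),('top',p2)):
        o,d=ray(c,p);d/=np.linalg.norm(d);P=np.eye(3)-np.outer(d,d);A.append(P);b.append(P@o)
    A=np.vstack(A);b=np.hstack(b);x=np.linalg.lstsq(A,b,rcond=None)[0];return x,np.linalg.norm(A@x-b)
E
python3 - <<'E'
from h import *
np.set_printoptions(precision=4,suppress=True)
save('scene','s0.png');save('top','t0.png')
for c in('scene','top'):
    print(c,'cam',ray(c,(280,210)))
    for q in('slat_panel','rail','bin','bin_hook','bin_lip','ink','gesso'):
        print(c,q,[(round(float(r['score']),2),np.round(np.array(r['point'])*[560,420],1).tolist()) for r in place_of(c,q)[:3]])
s=get_state();print(s['eef_pos'],s['tool_rot'],s['grip_width'],s['time'])
E
```

```text
pics
scene cam (array([ 0.6613, -0.4508,  0.8831]), array([-0.1532,  0.4739, -0.8675]))
scene slat_panel [(0.9, [217.1, 270.7])]
scene rail [(0.64, [202.5, 228.4])]
scene bin [(0.98, [337.6, 175.2]), (0.59, [358.2, 165.9])]
scene bin_hook [(0.65, [357.7, 167.1])]
scene bin_lip [(0.59, [363.1, 161.0])]
scene ink [(0.58, [294.0, 206.6])]
scene gesso [(0.84, [224.1, 187.5])]
top cam (array([ 0.4251, -0.0413,  0.9955]), array([ 0.079 , -0.0148, -0.9968]))
top slat_panel [(0.76, [318.7, 237.8]), (0.5, [347.6, 266.3])]
top rail [(0.75, [327.2, 236.0]), (0.63, [344.5, 266.9])]
top bin [(0.91, [193.2, 174.9])]
top bin_hook [(0.84, [188.6, 156.1])]
top bin_lip [(0.95, [186.2, 153.3]), (0.4, [241.7, 261.9])]
top ink [(0.55, [238.2, 201.2])]
top gesso [(0.73, [241.3, 258.8])]
[ 0.2071 -0.6425  0.2313] [[ 0.9518  0.3067  0.    ]
 [ 0.3067 -0.9518 -0.0001]
 [ 0.      0.0001 -1.    ]] 0.0856774903185619 0.8
```

View pics/s0.png

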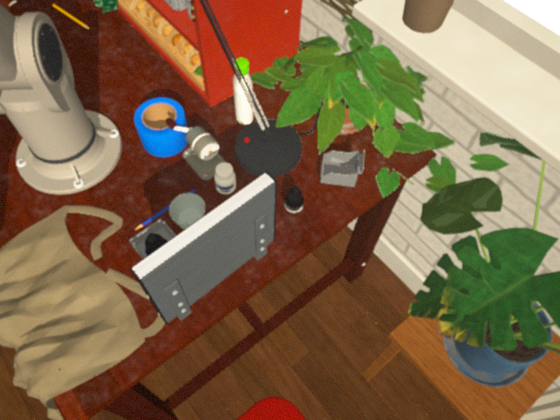

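View pics/t0.png

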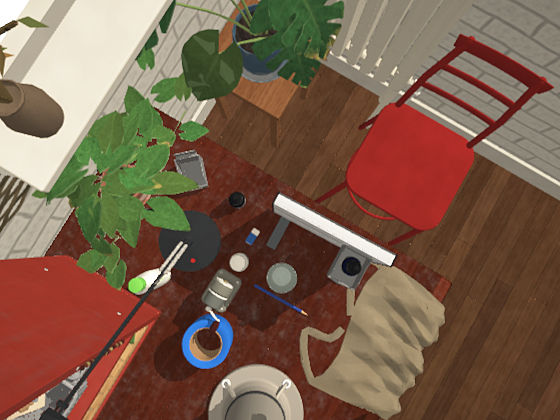

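Run:
```python
from h import *
np.set_printoptions(precision=4,suppress=True)
a=get_image('scene')[:,:,::-1][110:330,110:390];b=get_image('top')[:,:,::-1][130:310,160:420]
a=cv2.resize(a,None,fx=2.7,fy=2.7,interpolation=cv2.INTER_CUBIC);cv2.imwrite('pics/s1.png',a)
b=cv2.resize(b,None,fx=3,fy=3,interpolation=cv2.INTER_CUBIC);cv2.imwrite('pics/t1.png',b)
print('bin origin',tri((337.6,175.2),(193.2,174.9)),onz('top',(193.2,174.9),0),onz('scene',(337.6,175.2),0))
print('hook',tri((357.7,167.1),(188.6,156.1)),'lip',tri((363.1,161),(186.2,153.3)))
print('ink',tri((294,206.6),(238.2,201.2)),onz('scene',(294,206.6),0),onz('top',(238.2,201.2),0))
print('gesso',tri((224.1,187.5),(241.3,258.8)),onz('top',(241.3,258.8),0))
print('panel',tri((217.1,270.7),(318.7,237.8)),'rail',tri((202.5,228.4),(327.2,236)))
for X in [(.207,-.642,.231),(0,0,0),(.5,0,0),(.5,.3,0)]: print(X,proj('scene',X),proj('top',X))
```

```text
bin origin (array([ 0.5936,  0.1705, -0.0091]), np.float64(0.0008049183980760131)) [0.5926 0.1689 0.    ] [0.5938 0.1639 0.    ]
hook (array([0.632 , 0.1725, 0.0407]), np.float64(0.001279957659246624)) lip (array([0.6368, 0.1751, 0.0613]), np.float64(0.0024477185790552254))
ink (array([ 0.5279,  0.0532, -0.0061]), np.float64(0.002710515750452373)) [0.5305 0.0508 0.    ] [0.5256 0.0517 0.    ]
gesso (array([0.3752, 0.0389, 0.005 ]), np.float64(0.005525161870496495)) [0.3783 0.0413 0.    ]
panel (array([ 0.4371, -0.1524,  0.0126]), np.float64(0.006222082207360147)) rail (array([ 0.4344, -0.1523,  0.1923]), np.float64(0.002084094258701532))
(0.207, -0.642, 0.231) [-153.4501  492.4149] [580.828  355.4882]
(0, 0, 0) [ 70.2481 150.9006] [255.5024 412.8551]
(0.5, 0, 0) [272.37   221.2172] [258.1775 211.3155]
(0.5, 0.3, 0) [317.2469 119.7385] [140.8106 210.1333]
```

View pics/s1.png

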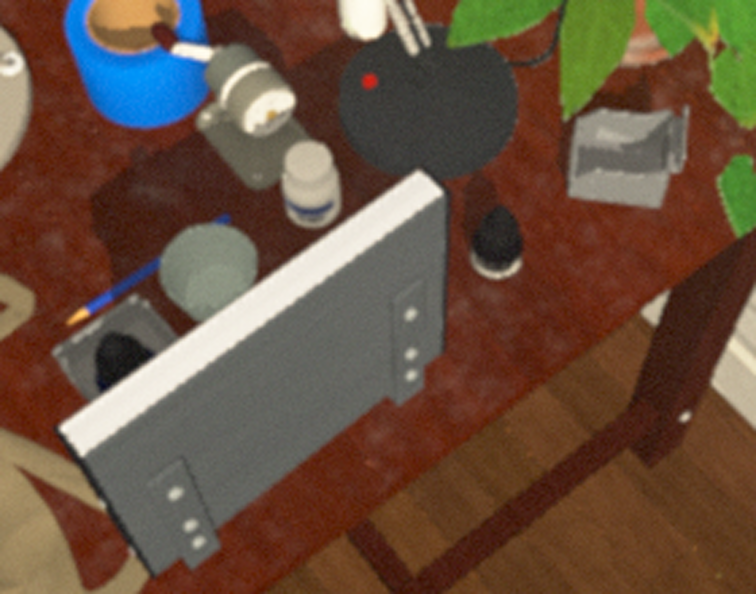

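View pics/t1.png

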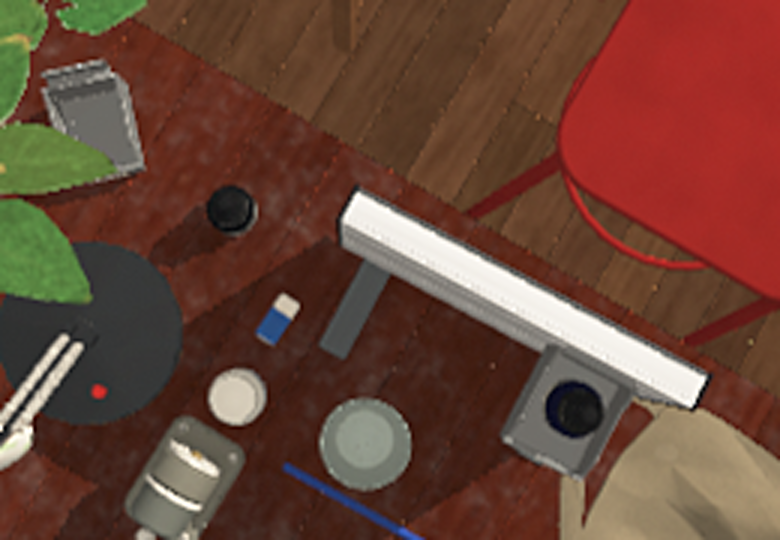

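Run:
```python
from h import *
np.set_printoptions(precision=4,suppress=True)
T=lambda x,y:(160+x/3,130+y/3); S=lambda x,y:(110+x/2.7,110+y/2.7)
for n,t in dict(FL=(341,222),FR=(695,408),BL=(357,190),BR=(708,375)).items(): print('panel',n,onz('top',T(*t),.236))
for n,t in dict(FL=(420,170),FR=(60,428),BL=(445,192),BR=(85,458)).items(): print('panel s',n,onz('scene',S(*t),.236))
print('leaf tip',tri(S(575,114),T(117,165)))
print('leaf2 tip',tri(S(450,45),T(90,300)))
print('lampfoot',onz('top',T(85,330),.01),onz('scene',S(430,105),.01))
# lamp rod: intersect plane from top line with scene rays
o,d1=ray('top',(160,270));_,d2=ray('top',(70,400));n=np.cross(d1,d2)
for p in((262,118),(240,75),(222,35),(206,3)):
    os,ds=ray('scene',p);print('rod',os+ds*(n@(o-os))/(n@ds))
print('glass',onz('top',T(365,443),.0),'glass s',onz('scene',S(210,270),.05))
# bin pts
for n,t in dict(backL=(45,90),backR=(122,80),frontR=(143,168)).items(): print(n,onz('top',T(*t),.045 if n[0]=='b' else .028))
```

```text
panel FL [ 0.497 -0.04   0.236]
panel FR [ 0.3777 -0.2718  0.236 ]
panel BL [ 0.5182 -0.0503  0.236 ]
panel BR [ 0.3992 -0.2806  0.236 ]
panel s FL [ 0.4999 -0.0402  0.236 ]
panel s FR [ 0.3802 -0.2701  0.236 ]
panel s BL [ 0.5199 -0.0495  0.236 ]
panel s BR [ 0.4013 -0.2804  0.236 ]
leaf tip (array([0.5545, 0.1348, 0.1015]), np.float64(0.0038029422299381455))
leaf2 tip (array([0.4487, 0.1481, 0.1203]), np.float64(0.002129234862540358))
lampfoot [0.4249 0.1747 0.01  ] [0.4269 0.1684 0.01  ]
rod [0.3984 0.1956 0.0749]
rod [0.3453 0.2072 0.1728]
rod [0.3123 0.2074 0.2631]
rod [0.2828 0.2132 0.3205]
glass [ 0.3315 -0.0619  0.    ] glass s [ 0.3404 -0.0647  0.05  ]
backL [0.6217 0.2051 0.045 ]
backR [0.6308 0.1422 0.045 ]
frontR [0.5602 0.1261 0.028 ]
```

Request:
{"name": "drive_tool", "arguments": {"series": [[[0,0,-0.045],[0,0,0],1],[[0,0,-0.045],[0,0,0],1],[[0,0,-0.045],[0,0,0],1],[[0,0,-0.045],[0,0,0],1],[[0,0,-0.045],[0,0,0],1],[[0.02,0,0],[0,0,-8.1],1],[[0.02,0,0],[0,0,-8.1],1],[[0.02,0,0],[0,0,-8.1],1],[[0.02,0,0],[0,0,-8.1],1],[[0.02,0,0],[0,0,-8.1],1],[[0.02,0,0],[0,0,-8.1],1],[[0.02,0,0],[0,0,-8.1],1],[[0.02,0,0],[0,0,-8.1],1],[[0.02,0,0],[0,0,-8.1],1],[[0.02,0,0],[0,0,-8.1],1]]}}

```text
time: 2.4
eef_pos: [0.3149, -0.4921, 0.4562]
tool_rot: [[-0.161, 0.987, 0.0], [0.987, 0.161, 0.0], [0.0, 0.0, -1.0]]
ft_force: [1.0, -0.0, 0.3]
grip_width: 0.0859
gripper_force: 0.0
```

```bash
cat >> h.py <<'E'
from scipy.spatial.transform import Rotation as Ro
np.set_printoptions(precision=4,suppress=True)
def Rt(psi,tilt=0):
    # tool with y closing axis at yaw psi-90; tilt>0: tool z leans toward +(psi) dir (x axis) i.e. points down and toward yaw psi
    p=np.radians(psi);x=np.array([np.cos(p),np.sin(p),0]);dn=np.array([0,0,-1.]);a=np.radians(tilt)
    z=np.cos(a)*dn+np.sin(a)*x; xx=np.cos(a)*x-np.sin(a)*dn
    return np.c_[xx,np.cross(z,xx),z]
def delta(pos,R):
    s=get_state();R0=np.array(s['tool_rot']);
    print('t',s['time'],'pos',np.array(s['eef_pos']),'q',np.array(s['joint_positions']),'F',np.array(s['ft_force']),'w',s['grip_width'],'gf',s['gripper_force'])
    print('shift now-tool',R0.T@(np.array(pos)-s['eef_pos']),'shift after rot',R.T@(np.array(pos)-s['eef_pos']),'rotvec',np.degrees(Ro.from_matrix(R0.T@R).as_rotvec()))
E
python3 -c "
from h import *
delta([.636,.175,.2],Rt(99))
# planar fit samples
"
```

```text
t 2.4 pos [ 0.3149 -0.4921  0.4562] q [ 1.101   0.2181 -0.2576  1.4257  0.0551  1.5049  1.0069] F [ 0.9529 -0.0166  0.3   ] w 0.08590146632262997 gf 0.0
shift now-tool [0.6068 0.4241 0.2563] shift after rot [0.6086 0.4215 0.2562] rotvec [ 0.0085 -0.0031  0.2418]
```

Request:
{"name": "drive_tool", "arguments": {"series": [[[0.038,0.0265,0.003],[0,0,0],1],[[0.038,0.0265,0.003],[0,0,0],1],[[0.038,0.0265,0.003],[0,0,0],1],[[0.038,0.0265,0.003],[0,0,0],1],[[0.038,0.0265,0.003],[0,0,0],1],[[0.038,0.0265,0.003],[0,0,0],1],[[0.038,0.0265,0.003],[0,0,0],1],[[0.038,0.0265,0.003],[0,0,0],1],[[0.038,0.0265,0.003],[0,0,0],1],[[0.038,0.0265,0.003],[0,0,0],1],[[0.038,0.0265,0.003],[0,0,0],1],[[0.038,0.0265,0.003],[0,0,0],1],[[0.038,0.0265,0.003],[0,0,0],1],[[0.038,0.0265,0.003],[0,0,0],1],[[0.038,0.0265,0.003],[0,0,0],1],[[0.038,0.0265,0.003],[0,0,0],1],[[0,0,0.04],[0,0,0],1],[[0,0,0.04],[0,0,0],1],[[0,0,0.04],[0,0,0],1],[[0,0,0],[0,0,0],1]]}}

```text
time: 4.4
eef_pos: [0.6369, 0.171, 0.2822]
tool_rot: [[-0.154, 0.988, -0.01], [0.988, 0.154, -0.004], [-0.002, -0.01, -1.0]]
ft_force: [-0.0, -0.4, -0.8]
grip_width: 0.0856
gripper_force: 0.0
```

```bash
python3 -c "
from h import *
delta([.636,.175,.05],Rt(99))
save('top','t2.png',(130,80,310,260),3)
"
```

```text
t 4.4 pos [0.6369 0.171  0.2822] q [ 0.116   0.505  -0.6909  1.4904  0.3266  1.275  -0.4574] F [-0.0128 -0.43   -0.8373] w 0.08558743908255645 gf 0.0
shift now-tool [0.0047 0.0021 0.2322] shift after rot [ 0.0041 -0.0003  0.2322] rotvec [-0.5942  0.1341 -0.1287]
```

View pics/t2.png

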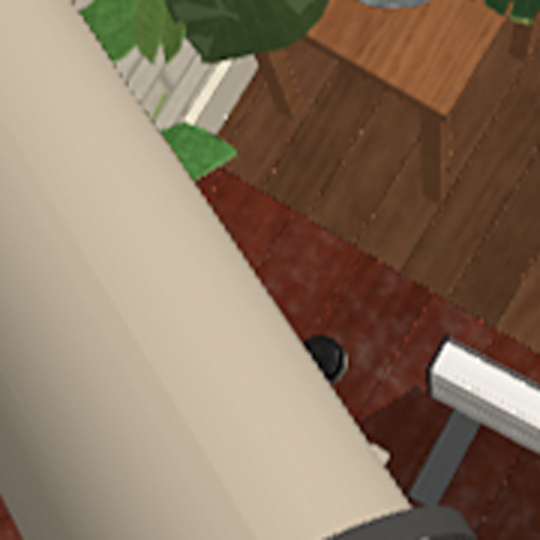

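Request:
{"name": "drive_tool", "arguments": {"series": [[[0.004,0,0.03],[-0.6,0.1,0],1],[[0,0,0.03],[0,0,0],1],[[0,0,0.03],[0,0,0],1],[[0,0,0.03],[0,0,0],1],[[0,0,0.03],[0,0,0],1],[[0,0,0.01],[0,0,0],1],[[0,0,0.01],[0,0,0],1],[[0,0,0.01],[0,0,0],1],[[0,0,0.01],[0,0,0],1],[[0,0,0],[0,0,0],1]]}}

```text
time: 5.45
eef_pos: [0.6403, 0.1772, 0.0976]
tool_rot: [[-0.154, 0.988, 0.009], [0.988, 0.154, 0.003], [0.001, 0.009, -1.0]]
ft_force: [-0.0, 0.1, 0.5]
grip_width: 0.0852
gripper_force: 0.0
```

```bash
python3 -c "
from h import *
delta([.636,.175,.053],Rt(99))
save('scene','s2.png',(250,90,450,240),4)
for q in('bin_lip','bin'): print([(round(float(r['score']),2),np.round(np.array(r['point'])*[560,420],1).tolist()) for r in place_of('scene',q)[:3]])
"
```

```text
t 5.45 pos [0.6403 0.1772 0.0976] q [ 0.0638  0.6754 -0.6186  1.664   0.466   0.9437 -0.5721] F [-0.0345  0.1073  0.5309] w 0.08519940246786725 gf 0.0
shift now-tool [-0.0016 -0.005   0.0445] shift after rot [-0.0015 -0.0046  0.0446] rotvec [ 0.5399 -0.0796 -0.143 ]
[(0.7, [364.0, 159.6])]
[(0.58, [336.2, 173.6])]
```

View pics/s2.png

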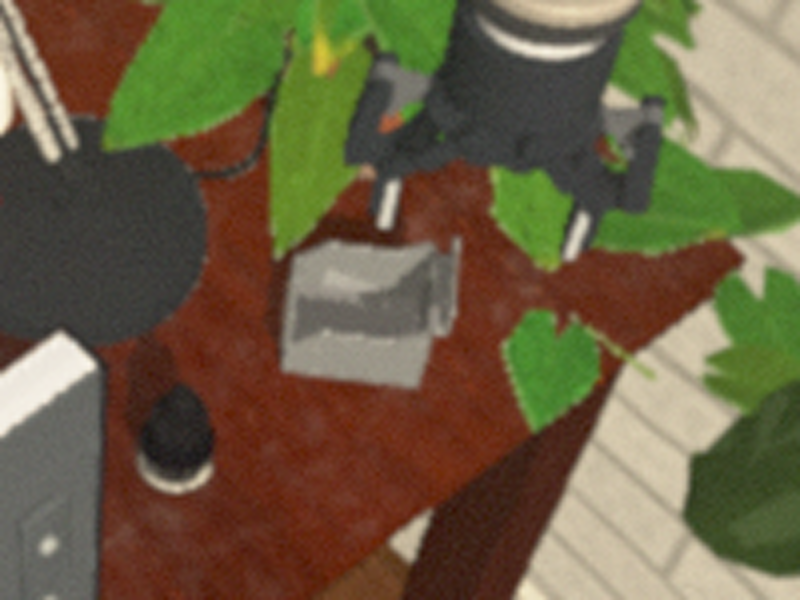

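Request:
{"name": "drive_tool", "arguments": {"series": [[[-0.001,-0.004,0.008],[0.5,0,0],1],[[0,0,0.008],[0,0,0],1],[[0,0,0.008],[0,0,0],1],[[0,0,0.008],[0,0,0],1],[[0,0,0.008],[0,0,0],1],[[0,0,0.0045],[0,0,0],1],[[0,0,0],[0,0,0],0.5],[[0,0,0],[0,0,0],0],[[0,0,0],[0,0,0],0],[[0,0,0],[0,0,0],0],[[0,0,0],[0,0,0],0],[[0,0,0],[0,0,0],0],[[0,0,0],[0,0,0],0]]}}

```text
time: 6.9
eef_pos: [0.6369, 0.176, 0.0541]
tool_rot: [[-0.154, 0.988, 0.001], [0.988, 0.154, 0.002], [0.002, 0.002, -1.0]]
ft_force: [-1.9, -0.3, 3.5]
grip_width: 0.0012
gripper_force: 57.5
```

Request:
{"name": "drive_tool", "arguments": {"series": [[[0,0,-0.01],[0,0,0],0],[[0,0,-0.01],[0,0,0],0],[[0,0,-0.01],[0,0,0],0],[[0,0,0],[0,0,0],0]]}}

```text
time: 7.3
eef_pos: [0.6382, 0.1765, 0.0861]
tool_rot: [[-0.154, 0.988, 0.005], [0.988, 0.154, 0.003], [0.002, 0.005, -1.0]]
ft_force: [-0.6, -0.3, -0.1]
grip_width: 0.0012
gripper_force: 57.1
```

```bash
python3 -c "
from h import *
delta([.636,.175,.053],Rt(99))
save('scene','s3.png',(250,90,450,240),4)
for q in('bin_lip','bin'): print([(round(float(r['score']),2),np.round(np.array(r['point'])*[560,420],1).tolist()) for r in place_of('scene',q)[:3]])
"
```

```text
t 7.3 pos [0.6382 0.1765 0.0861] q [ 0.0616  0.6879 -0.6138  1.6726  0.4734  0.928  -0.578 ] F [-0.5856 -0.2513 -0.0657] w 0.0011566527639712955 gf 57.11829364299774
shift now-tool [-0.0012 -0.0026  0.0331] shift after rot [-0.0011 -0.0024  0.0331] rotvec [ 0.3062 -0.1378 -0.1481]
[(0.72, [367.1, 152.5])]
[(0.73, [341.3, 163.7])]
```

View pics/s3.png

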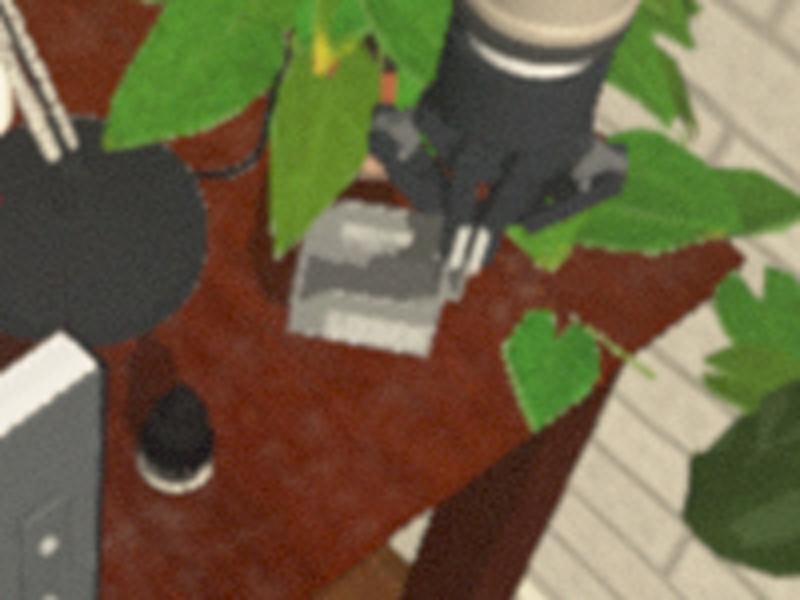

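Request:
{"name": "drive_tool", "arguments": {"series": [[[0,0,0],[0,0,-6.6],0],[[0,0,0],[0,0,-6.6],0],[[0,0,0],[0,0,-6.6],0],[[0,0,0],[0,0,-6.6],0],[[0,0,0],[0,0,-6.6],0],[[0,0,0],[0,0,-6.6],0],[[0,0,0],[0,0,-6.6],0],[[-0.007,-0.011,0],[0,0,0],0],[[-0.007,-0.011,0],[0,0,0],0],[[-0.007,-0.011,0],[0,0,0],0],[[0,0,0],[0,0,0],0]]}}

```text
time: 8.55
eef_pos: [0.6356, 0.1325, 0.0832]
tool_rot: [[-0.817, 0.577, 0.001], [0.577, 0.817, -0.001], [-0.001, -0.0, -1.0]]
ft_force: [-0.8, -1.0, -0.5]
grip_width: 0.0012
gripper_force: 57.1
```

```bash
python3 -c "
from h import *
delta([.636,.137,.055],Rt(145))
for p in((755,235),(640,310),(540,380)): print('edge s',onz('scene',(110+p[0]/2.7,110+p[1]/2.7),0))
for p in((140,20),(335,160)): print('edge t',onz('top',(160+p[0]/3,130+p[1]/3),0))
r=[place_of('scene','bin_lip')]
save('scene','s4.png',(250,90,450,240),4)
print(r)
"
```

```text
t 8.55 pos [0.6356 0.1325 0.0832] q [ 0.2411  0.7336 -0.7908  1.6954  0.6133  0.9769  0.1775] F [-0.7588 -1.0307 -0.5356] w 0.0012275994045705984 gf 57.13841736316681
shift now-tool [0.0023 0.004  0.0282] shift after rot [0.0023 0.004  0.0282] rotvec [-0.0093  0.0736 -0.2612]
edge s [0.7171 0.151  0.    ]
edge s [0.6501 0.0502 0.    ]
edge s [ 0.5967 -0.0358  0.    ]
edge t [0.6936 0.1366 0.    ]
edge t [ 0.573  -0.0339  0.    ]
[[{'point': [0.6555, 0.3631], 'score': 0.72}]]
```

View pics/s4.png

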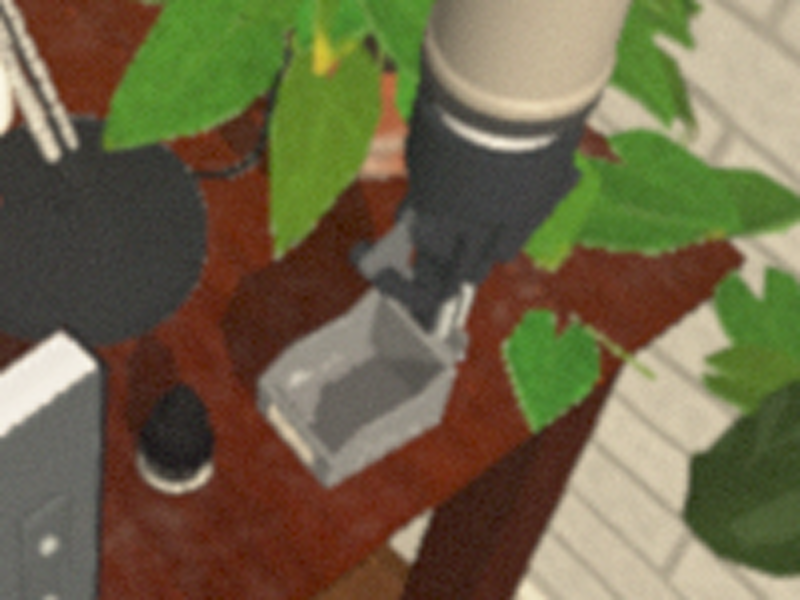

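Request:
{"name": "drive_tool", "arguments": {"series": [[[0.002,0.004,0.009],[0,0,0],0],[[0,0,0.009],[0,0,0],0],[[0,0,0.006],[0,0,0],0],[[0,0,0.004],[0,0,0],0],[[0,0,0],[0,0,0],0],[[0,0,0],[0,0,0],0]]}}

```text
time: 9.25
eef_pos: [0.6359, 0.1414, 0.0556]
tool_rot: [[-0.82, 0.573, 0.001], [0.573, 0.82, 0.002], [0.0, 0.002, -1.0]]
ft_force: [-1.0, 0.1, -0.8]
grip_width: 0.0012
gripper_force: 57.1
```

Request:
{"name": "drive_tool", "arguments": {"series": [[[0,0,0.0015],[0,0,0],0],[[0,0,0],[0,0,0],0],[[0,0,0],[0,0,0],0.3],[[0,0,0],[0,0,0],1],[[0,0,0],[0,0,0],1],[[0,0,0],[0,0,0],1],[[0,0,0],[0,0,0],1],[[0,0,0],[0,0,0],1],[[0,0,-0.02],[0,0,0],1],[[0,0,-0.03],[0,0,0],1],[[0,0,-0.03],[0,0,0],1],[[0,0,-0.03],[0,0,0],1]]}}

```text
time: 10.45
eef_pos: [0.6358, 0.1414, 0.167]
tool_rot: [[-0.82, 0.572, 0.002], [0.572, 0.82, 0.002], [-0.001, 0.003, -1.0]]
ft_force: [1.3, 0.3, -0.3]
grip_width: 0.0854
gripper_force: 0.0
```

```bash
python3 -c "
from h import *
for q in('bin','bin_hook','bin_lip'):
  for c in('scene','top'):
    print(c,q,[(round(float(r['score']),2),(px:=np.array(r['point'])*[560,420]),onz(c,px,dict(bin=0,bin_hook=.047,bin_lip=.067)[q])) for r in place_of(c,q)[:2]])
delta([.61,.1045,.1],Rt(55,25))
delta([.61,.1045,.1],Rt(55+180,-25))
"
```

```text
scene bin [(0.75, array([336.112, 194.502]), array([0.606 , 0.1138, 0.    ]))]
top bin []
scene bin_hook [(0.66, array([356.104, 173.082]), array([0.6326, 0.151 , 0.047 ])), (0.38, array([227.472, 184.38 ]), array([0.3891, 0.0233, 0.047 ]))]
top bin_hook []
scene bin_lip [(0.89, array([359.408, 166.11 ]), array([0.6348, 0.1562, 0.067 ]))]
top bin_lip []
t 10.75 pos [0.6353 0.1407 0.1639] q [ 0.2667  0.6496 -0.8494  1.6373  0.5334  1.101   0.2312] F [ 1.4462  0.1034 -0.8853] w 0.08548758321526014 gf 0.0
shift now-tool [ 0.     -0.0442  0.0639] shift after rot [-0.067   0.      0.0393] rotvec [-19.5645  19.5225  88.5065]
t 10.75 pos [0.6353 0.1407 0.1639] q [ 0.2667  0.6496 -0.8494  1.6373  0.5334  1.101   0.2312] F [ 1.4462  0.1034 -0.8853] w 0.08548758321526014 gf 0.0
shift now-tool [ 0.     -0.0442  0.0639] shift after rot [ 0.067  -0.      0.0393] rotvec [-19.5173 -19.5593 -88.3949]
```

```bash
cat > kin.py <<'E'
import numpy as np, itertools
from scipy.spatial.transform import Rotation as Ro
from scipy.optimize import least_squares
Q=np.array([[1.151,.477,.022,1.555,-.011,1.109,-.083],[1.101,.2181,-.2576,1.4257,.0551,1.5049,1.0069],[.116,.505,-.6909,1.4904,.3266,1.275,-.4574],[.0638,.6754,-.6186,1.664,.466,.9437,-.5721],[.2411,.7336,-.7908,1.6954,.6133,.9769,.1775],[.2667,.6496,-.8494,1.6373,.5334,1.101,.2312]])
P=np.array([[.207,-.642,.231],[.3149,-.4921,.4562],[.6369,.171,.2822],[.6403,.1772,.0976],[.6356,.1325,.0832],[.6353,.1407,.1639]])
def fk(q,s,p):
    a,b,d1,d3,d5,d7,e1,e2,e3=p
    T=np.eye(3);x=np.zeros(3)
    def rot(ax,an):
        nonlocal T;T=T@Ro.from_euler(ax,an).as_matrix()
    def tr(v):
        nonlocal x;x=x+T@np.array(v)
    tr([0,0,d1]);rot('z',s[0]*q[0]+a);rot('y',q[1]);rot('z',s[1]*q[2]);tr([e1,0,d3]);rot('y',q[3]);rot('z',s[2]*q[4]);tr([e2,0,d5]);rot('y',q[5]);rot('z',s[3]*q[6]+b);tr([0,0,d7]) if 1 else 0
    return x,T
JL=np.array([[-2.96,2.96],[-.34,2.1],[-1.41,1.46],[.24,2.44],[-1.37,4.51],[.17,1.92],[-2.96,2.96]])
E
python3 - <<'E'
from kin import *
tz=np.array([[.9518,.3067,0],[-.161,.987,0],[-.154,.988,-.002],[-.154,.988,.001],[-.817,.577,-.001],[-.82,.572,-.001]])
out=[]
for s in itertools.product((1,-1),repeat=4):
    def f(p):
        r=[]
        for q,x,t in zip(Q,P,tz):
            X,T=fk(q,s,p);r+=[X-x,.2*(T[:,2]-[0,0,-1]),.2*(T[:,0]-t)]
        return np.concatenate(r)
    for a in(0,1.6,-1.6,3.1):
      for b in (0,3.1):
        o=least_squares(f,[a,b,.35,.45,.45,.25,0,0,0]);out.append((o.cost,s,o.x))
out.sort(key=lambda z:z[0])
for o in out[:2]:print(o[0],o[1],np.round(o[2],4))
import json;json.dump([out[0][1],out[0][2].tolist()],open('kin.json','w'))
E
```

```text
0.00010882380337386095 (-1, -1, -1, -1) [-0.0957  1.4749  0.5424  0.5266  0.5345  0.5844 -0.0617 -0.0067  0.    ]
0.00010882380338903398 (-1, -1, -1, -1) [-0.0957  1.4749  0.5424  0.5266  0.5345  0.5844 -0.0617 -0.0067  0.    ]
```

Request:
{"name": "drive_tool", "arguments": {"series": [[[0,0,-0.05],[0,0,0],1],[[0,0,-0.05],[0,0,0],1],[[-0.0096,-0.048,-0.008],[0,0,0],1],[[-0.0096,-0.048,-0.008],[0,0,0],1],[[-0.0096,-0.048,-0.008],[0,0,0],1],[[-0.0096,-0.048,-0.008],[0,0,0],1],[[-0.0096,-0.048,-0.008],[0,0,0],1],[[-0.0096,-0.048,-0.008],[0,0,0],1],[[-0.0096,-0.048,-0.008],[0,0,0],1],[[-0.0096,-0.048,-0.008],[0,0,0],1],[[-0.0096,-0.048,-0.008],[0,0,0],1],[[-0.0096,-0.048,-0.008],[0,0,0],1],[[0,0,0],[0,0,-8],1],[[0,0,0],[0,0,-8],1],[[0,0,0],[0,-8,-8],1],[[0,0,0],[0,-8,-8],1],[[0,0,0],[0,-8,-8],1]]}}

```text
time: 12.45
eef_pos: [0.4392, -0.3068, 0.3421]
tool_rot: [[-0.953, 0.021, 0.302], [0.007, 0.999, -0.048], [-0.303, -0.044, -0.952]]
ft_force: [-0.4, 1.0, 0.5]
grip_width: 0.0857
gripper_force: 0.0
```

```bash
python3 -c "
from h import *
for q in('bin','bin_hook','bin_lip'):
  P=[]
  for c in('scene','top'):
    r=place_of(c,q)
    for i,k in enumerate(r[:2]):
      px=np.array(k['point'])*[560,420];print(c,q,round(k['score'],2),px,onz(c,px,dict(bin=0,bin_hook=.047,bin_lip=.067)[q]))
      if i==0:P.append(px)
  if len(P)==2:print('tri',tri(*P))
b=find_in('top','bin');print([(round(k['score'],2),np.array(k['bbox'])*[560,420,560,420]) for k in b[:3]])
s=get_state();print(repr(s['joint_positions']),s['eef_pos'],s['tool_rot'],s['time'])
save('top','t5.png',(170,140,280,222),5)
"
```

```text
scene bin 0.75 [336.112 194.502] [0.606  0.1138 0.    ]
scene bin_hook 0.66 [356.104 173.082] [0.6326 0.151  0.047 ]
scene bin_hook 0.38 [227.472 184.38 ] [0.3891 0.0233 0.047 ]
scene bin_lip 0.89 [359.408 166.11 ] [0.6348 0.1562 0.067 ]
[]
array([ 1.5863,  0.105 , -1.0641,  1.8849, -0.0266,  0.9189,  2.1022]) [ 0.4405 -0.3069  0.3433] [[-0.9538  0.0259  0.2994]
 [ 0.0122  0.9988 -0.0475]
 [-0.3003 -0.0416 -0.9529]] 12.8
```

View pics/t5.png

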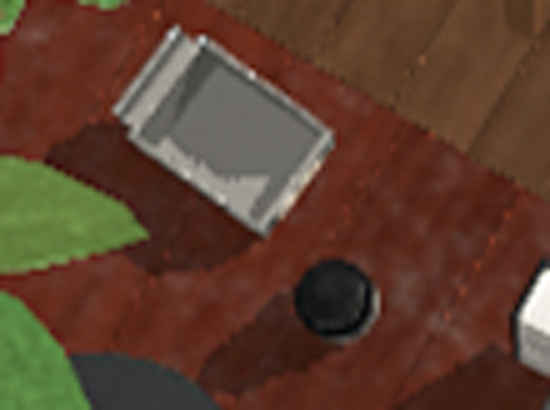

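Run:
```python
from h import *
get_image('scene')
for q in('bin','bin_hook','bin_lip'):
  P=[]
  for c in('scene','top'):
    r=place_of(c,q)
    for i,k in enumerate(r[:1]):
      px=np.array(k['point'])*[560,420];print(c,q,round(k['score'],2),px,onz(c,px,dict(bin=0,bin_hook=.047,bin_lip=.067)[q]))
      P.append(px)
  if len(P)==2:print('tri',tri(*P))
C=lambda x,y:(170+x/5,140+y/5)
for n,p,z in(('lipA',(180,27),.067),('lipB',(118,108),.067),('fA',(332,133),.028),('fB',(265,235),.028),('bA',(205,38),.05),('bB',(137,138),.05)):print(n,onz('top',C(*p),z))
for q in('ink','gesso','rail','slat_panel'):
  for c in('scene','top'):
    for k in place_of(c,q)[:1]:
      px=np.array(k['point'])*[560,420];print(c,q,round(k['score'],2),px,onz(c,px,.195 if q=='rail' else 0))
import kin,json
s,p=json.load(open('kin.json'))
from kin import *
st=get_state()
Qn=np.vstack([Q,st['joint_positions']]);Pn=np.vstack([P_:=kin.P,st['eef_pos']])
Rs=[Rt(17.9),Rt(99.3),Rt(98.9),Rt(98.9),Rt(144.8),Rt(145.1),np.array(st['tool_rot'])]
def f(p):
    r=[]
    for q,x,T0 in zip(Qn,Pn,Rs):
        X,T=fk(q,s,p);r+=[X-x,(.2*(T-T0)).ravel()]
    return np.concatenate(r)
o=least_squares(f,p);print(o.cost,o.x);print(f(o.x).reshape(7,-1)[:,:3]);json.dump([s,o.x.tolist()],open('kin.json','w'))
```

```text
scene bin 0.7 [334.712 200.214] [0.6075 0.0987 0.    ]
top bin 0.86 [217.504 169.386] [0.6078 0.1066 0.    ]
tri (array([ 0.6084,  0.1076, -0.0125]), np.float64(0.002638388917916913))
scene bin_hook 0.71 [353.584 179.802] [0.6324 0.1325 0.047 ]
top bin_hook 0.74 [204.68 157.5 ] [0.6285 0.1318 0.047 ]
tri (array([0.6307, 0.1332, 0.0443]), np.float64(0.002625745735727632))
top bin_lip 0.92 [197.792 153.888] [0.6328 0.145  0.067 ]
lipA [0.6539 0.1257 0.067 ]
lipB [0.6138 0.1546 0.067 ]
fA [0.6103 0.0551 0.028 ]
fB [0.5581 0.0878 0.028 ]
bA [0.6528 0.1163 0.05  ]
bB [0.6024 0.1485 0.05  ]
scene ink 0.85 [295.176 203.406] [0.5301 0.0592 0.    ]
top ink 0.76 [238.224 201.18 ] [0.5257 0.0517 0.    ]
scene gesso 0.92 [225.12 186.48] [0.3712 0.0429 0.    ]
top gesso 0.81 [240.688 259.518] [0.3765 0.0429 0.    ]
scene rail 0.79 [202.608 228.9  ] [ 0.4346 -0.155   0.195 ]
top rail 0.74 [324.184 234.402] [ 0.4389 -0.1449  0.195 ]
scene slat_panel 0.6 [215.712 270.69 ] [ 0.4352 -0.147   0.    ]
top slat_panel 0.63 [346.92  267.288] [ 0.3589 -0.2284  0.    ]
0.00034308689813008163 [-0.0882  1.4826  0.227   0.5357  0.4797  0.2629 -0.0066  0.0062  0.    ]
[[ 0.0003  0.008  -0.007 ]
 [ 0.0089  0.0053 -0.0056]
 [ 0.0032  0.0007  0.0026]
 [ 0.0001 -0.0007  0.0047]
 [ 0.0035 -0.0016  0.0083]
 [ 0.0043 -0.0019  0.0072]
 [-0.0002 -0.0076 -0.0102]]
```

```bash
cat >> h.py <<'E'
PC=np.array([.4385,-.155,0]);PY=-27.4
def pose(hx,hz,th,Y,tilt=30,g=(-.004,.030),PC=PC,PY=PY):
    """TCP pose for bin hook at panel (hx,Y,.195+hz), front raised th deg"""
    a=np.radians(tilt);t=np.radians(th)
    tb=np.array([g[0]+.019*np.sin(a)-.038,g[1]-.019*np.cos(a)-.047])
    px=hx+tb[0]*np.cos(t)+tb[1]*np.sin(t); pz=.195+hz-tb[0]*np.sin(t)+tb[1]*np.cos(t)
    c,s=np.cos(np.radians(PY)),np.sin(np.radians(PY))
    pos=PC+[c*px-s*Y,s*px+c*Y,pz]
    return pos,Rt(PY+180,-(tilt-th))
E
python3 - <<'E'
from h import *
import json
from kin import *
s,p=json.load(open('kin.json'))
def ik(pos,R,q0):
    best=None
    for k in range(12):
        g=q0 if k==0 else np.random.uniform(JL[:,0],JL[:,1])
        o=least_squares(lambda q:np.r_[(lambda X,T:np.r_[X-pos,.2*(T-R).ravel()])(*fk(q,s,p)),1e-4*(q-q0)],np.clip(g,JL[:,0]+.01,JL[:,1]-.01),bounds=(JL[:,0],JL[:,1]))
        if best is None or o.cost<best.cost:best=o
    return best
np.random.seed(0)
q0=np.array(get_state()['joint_positions'])
pos=np.array([.6101,.1045,.03])+.0095*0
b=ik(np.array([.6101+.0055*.574,.1045+.0055*.819,.0135]),Rt(235,-30),q0);print('grasp',b.cost,b.x)
for tilt in (20,30,40):
 for Y in (.05,.085):
  for th in (45,15,5):
    pos,R=pose(0,.002,th,Y,tilt);b=ik(pos,R,q0);print(tilt,Y,th,pos,'%.1e'%b.cost,b.x)
T=lambda x,y:(160+x/3,130+y/3)
d=onz('top',T(592,368),.195)-PC;print('hung Y',d[0]*.46+d[1]*.888)
d=onz('top',T(545,345),.19)-PC;print('hung left edge Y',d[0]*.46+d[1]*.888)
d=np.array([.3775,.042,0])-PC;print('gesso panel',d[0]*.888-d[1]*.46,d[0]*.46+d[1]*.888)
E
```

```text
grasp 1.2010076889557706e-08 [ 0.4832  0.7824 -0.7594  2.005   0.3125  0.2219  2.2039]
20 0.05 45 [ 0.4173 -0.0877  0.1975] 1.1e-08 [ 0.8348  0.43   -0.8371  1.9201  0.1493  1.3397  1.0075]
20 0.05 15 [ 0.4231 -0.0907  0.1725] 9.8e-09 [ 0.9655  0.1937 -0.9506  2.1824  0.2687  0.781   0.9376]
20 0.05 5 [ 0.4274 -0.0929  0.1654] 1.2e-08 [ 0.9756  0.1321 -0.964   2.2735  0.373   0.5762  0.8296]
20 0.085 45 [ 0.4334 -0.0566  0.1975] 1.2e-08 [ 0.764   0.4457 -0.8354  1.9009  0.1342  1.3342  0.9485]
20 0.085 15 [ 0.4392 -0.0596  0.1725] 1.2e-08 [ 0.8574  0.2173 -0.9314  2.1604  0.2991  0.7927  0.8322]
20 0.085 5 [ 0.4435 -0.0619  0.1654] 1.5e-08 [ 0.8481  0.1597 -0.9345  2.2501  0.4377  0.6015  0.6886]
30 0.05 45 [ 0.4201 -0.0891  0.1963] 9.6e-09 [ 0.8901  0.3423 -0.8861  1.992   0.178   1.182   1.0049]
30 0.05 15 [ 0.426  -0.0922  0.1731] 1.1e-08 [ 1.0256  0.1122 -1.0086  2.2685  0.3376  0.5917  0.8637]
30 0.05 5 [ 0.4302 -0.0944  0.1665] 1.8e-08 [ 1.0017  0.0708 -1.0037  2.3619  0.5963  0.3925  0.5892]
30 0.085 45 [ 0.4362 -0.0581  0.1963] 1.1e-08 [ 0.81    0.36   -0.8802  1.9722  0.1728
[... 240 characters left out ...]
423  -0.0906  0.1957] 8.8e-09 [ 0.9553  0.252  -0.9419  2.0696  0.2025  1.0138  0.9978]
40 0.05 15 [ 0.4287 -0.0936  0.1742] 1.5e-08 [ 1.1009  0.0447 -1.093   2.3563  0.5173  0.4015  0.6673]
40 0.05 5 [ 0.4327 -0.0957  0.1682] 6.0e-06 [-1.2811  0.0942  1.3139  2.44    0.8379  0.17    0.3028]
40 0.085 45 [ 0.4391 -0.0596  0.1957] 1.0e-08 [ 0.8623  0.2728 -0.9302  2.0491  0.212   1.0172  0.9143]
40 0.085 15 [ 0.4448 -0.0625  0.1742] 2.0e-08 [ 0.9143  0.084  -1.0206  2.3316  0.6498  0.4532  0.4567]
40 0.085 5 [ 0.4488 -0.0646  0.1682] 4.1e-08 [ 0.953   0.1078 -1.1264  2.4268  1.3018  0.4089 -0.2182]
hung Y -0.06871778075877363
hung left edge Y -0.03367653416964884
gesso panel -0.144788 0.146876
```

```bash
python3 -c "
from h import *
delta([.558,.030,.20],Rt(235,-30))
delta([.558,.030,.30],Rt(235,-30))
"
```

```text
t 13.6 pos [ 0.4393 -0.3074  0.343 ] q [ 1.5896  0.103  -1.0643  1.8869 -0.0281  0.9174  2.1059] F [-0.0705 -0.8943  0.4634] w 0.08546393385271295 gf 0.0
shift now-tool [-0.0663  0.3463  0.1553] shift after rot [-0.2268  0.0963  0.2961] rotvec [-24.8767 -12.6936 -50.9036]
t 13.6 pos [ 0.4393 -0.3074  0.343 ] q [ 1.5896  0.103  -1.0643  1.8869 -0.0281  0.9174  2.1059] F [-0.0705 -0.8943  0.4634] w 0.08546393385271295 gf 0.0
shift now-tool [-0.0963  0.3419  0.06  ] shift after rot [-0.2768  0.0963  0.2095] rotvec [-24.8767 -12.6936 -50.9036]
```

Request:
{"name": "drive_tool", "arguments": {"series": [[[-0.012,0.0428,0.0075],[0,0,0],1],[[-0.012,0.0428,0.0075],[0,0,0],1],[[-0.012,0.0428,0.0075],[0,0,0],1],[[-0.012,0.0428,0.0075],[0,0,0],1],[[-0.012,0.0428,0.0075],[0,0,0],1],[[-0.012,0.0428,0.0075],[0,0,0],1],[[-0.012,0.0428,0.0075],[0,0,0],1],[[-0.012,0.0428,0.0075],[0,0,0],1],[[0,0,0],[-3.1,-1.6,-6.36],1],[[0,0,0],[-3.1,-1.6,-6.36],1],[[0,0,0],[-3.1,-1.6,-6.36],1],[[0,0,0],[-3.1,-1.6,-6.36],1],[[0,0,0],[-3.1,-1.6,-6.36],1],[[0,0,0],[-3.1,-1.6,-6.36],1],[[0,0,0],[-3.1,-1.6,-6.36],1],[[0,0,0],[-3.1,-1.6,-6.36],1],[[0,0,0],[0,0,0],1]]}}

```text
time: 15.3
eef_pos: [0.5585, 0.0281, 0.2993]
tool_rot: [[-0.499, -0.817, 0.289], [-0.706, 0.577, 0.411], [-0.502, 0.0, -0.865]]
ft_force: [0.4, -0.4, -0.3]
grip_width: 0.0855
gripper_force: 0.0
```

```bash
python3 -c "
from h import *
delta([.5840,.0672,.0924],Rt(235,-30))
"
```

```text
t 15.3 pos [0.5585 0.0281 0.2993] q [ 1.2182  0.4304 -1.3849  1.9283  0.0333  0.7744  2.4354] F [ 0.4297 -0.3572 -0.2938] w 0.08545332128611335 gf 0.0
shift now-tool [0.0636 0.0017 0.2023] shift after rot [0.0631 0.0015 0.2025] rotvec [-0.0927  0.1553 -0.1905]
```

Request:
{"name": "drive_tool", "arguments": {"series": [[[0.0126,0.0003,0.0405],[0,0,0],1],[[0.0126,0.0003,0.0405],[0,0,0],1],[[0.0126,0.0003,0.0405],[0,0,0],1],[[0.0126,0.0003,0.0405],[0,0,0],1],[[0.0126,0.0003,0.0405],[0,0,0],1],[[0,0,0],[0,0,0],1]]}}

```text
time: 15.9
eef_pos: [0.5806, 0.0714, 0.0892]
tool_rot: [[-0.499, -0.819, 0.282], [-0.709, 0.573, 0.41], [-0.498, 0.005, -0.867]]
ft_force: [-0.8, 0.6, -0.0]
grip_width: 0.0852
gripper_force: 0.0
```

```bash
python3 -c "
from h import *
delta([.6098,.1041,.0145],Rt(235,-30))
"
```

```text
t 15.9 pos [0.5806 0.0714 0.0892] q [ 0.7484  0.6529 -0.949   2.08    0.2943  0.332   2.2626] F [-0.7716  0.6312 -0.0391] w 0.08516983448697228 gf 0.0
shift now-tool [-0.0006 -0.0056  0.0864] shift after rot [-0.0004 -0.0052  0.0865] rotvec [ 0.265  -0.1598 -0.1363]
```

Request:
{"name": "drive_tool", "arguments": {"series": [[[0,-0.0052,0.006],[0,0,0],1],[[0,0,0.0115],[0,0,0],1],[[0,0,0.0115],[0,0,0],1],[[0,0,0.0115],[0,0,0],1],[[0,0,0.0115],[0,0,0],1],[[0,0,0.0115],[0,0,0],1],[[0,0,0.0115],[0,0,0],1],[[0,0,0.0115],[0,0,0],1],[[0,0,0],[0,0,0],1]]}}

```text
time: 16.8
eef_pos: [0.6127, 0.103, 0.0171]
tool_rot: [[-0.496, -0.819, 0.287], [-0.709, 0.573, 0.41], [-0.501, -0.0, -0.866]]
ft_force: [0.6, 0.8, 0.6]
grip_width: 0.0854
gripper_force: 0.0
```

```bash
python3 -c "
from h import *
delta([.6098,.1041,.0145],Rt(235,-30))
"
```

```text
t 16.8 pos [0.6127 0.103  0.0171] q [ 0.5351  0.7591 -0.7635  2.0416  0.3819  0.1903  2.1765] F [0.5637 0.79   0.5707] w 0.08544352577028357 gf 0.0
shift now-tool [0.002  0.003  0.0019] shift after rot [0.002  0.003  0.0019] rotvec [-0.0085  0.0367  0.0277]
```

Request:
{"name": "drive_tool", "arguments": {"series": [[[0.002,0.003,0.001],[0,0,0],1],[[0,0,0],[0,0,0],1],[[0,0,0],[0,0,0],0.75],[[0,0,0],[0,0,0],0],[[0,0,0],[0,0,0],0],[[0,0,0],[0,0,0],0],[[0,0,0],[0,0,0],0],[[0,0,0],[0,0,0],0]]}}

```text
time: 17.6
eef_pos: [0.6099, 0.1025, 0.0169]
tool_rot: [[-0.496, -0.819, 0.289], [-0.709, 0.574, 0.409], [-0.501, -0.002, -0.865]]
ft_force: [-3.4, -2.1, 5.4]
grip_width: 0.0613
gripper_force: 65.1
```

```bash
python3 -c "
from h import *
delta([.6098,.1041,.0145],Rt(235,-30))
get_image('scene')
for q in('bin','bin_hook','bin_lip'):
    for k in place_of('scene',q)[:1]:
      px=np.array(k['point'])*[560,420];print(q,round(k['score'],2),px,onz('scene',px,dict(bin=0,bin_hook=.047,bin_lip=.067)[q]))
"
```

```text
t 17.6 pos [0.6099 0.1025 0.0169] q [ 0.5377  0.7569 -0.7649  2.0496  0.3984  0.1836  2.1598] F [-3.4135 -2.1016  5.3534] w 0.06127455717326712 gf 65.13447973877192
shift now-tool [0.0001 0.001  0.0027] shift after rot [0.0001 0.001  0.0027] rotvec [-0.1419  0.0676  0.01  ]
bin 0.97 [334.824 200.088] [0.6077 0.0991 0.    ]
bin_hook 0.78 [355.096 181.02 ] [0.6363 0.1307 0.047 ]
bin_lip 0.92 [356.72  173.796] [0.635  0.1354 0.067 ]
```

Request:
{"name": "drive_tool", "arguments": {"series": [[[-0.0225,0,-0.039],[0,0,0],0],[[-0.0225,0,-0.039],[0,0,0],0],[[-0.0225,0,-0.039],[0,0,0],0],[[-0.0225,0,-0.039],[0,0,0],0],[[-0.0225,0,-0.039],[0,0,0],0],[[-0.0225,0,-0.039],[0,0,0],0],[[0,0,0],[0,0,0],0]]}}

```text
time: 18.5
eef_pos: [0.6124, 0.1037, 0.2933]
tool_rot: [[-0.492, -0.818, 0.298], [-0.709, 0.575, 0.409], [-0.506, -0.01, -0.862]]
ft_force: [0.6, 0.1, -0.6]
grip_width: 0.0614
gripper_force: 66.3
```

```bash
python3 -c "
from h import *
pos,R=pose(-.07,.02,45,.065,30.1,(-.0113,.0334));print(pos);print(R)
delta(pos,R)
"
```

```text
[ 0.3624 -0.0424  0.2219]
[[-0.858   0.4602 -0.2283]
 [ 0.4447  0.8878  0.1183]
 [ 0.2571  0.     -0.9664]]
t 18.5 pos [0.6124 0.1037 0.2933] q [ 0.9087  0.457  -1.2379  1.8562  0.1265  0.7128  2.2504] F [ 0.6067  0.0787 -0.5626] w 0.061372222671648644 gf 66.28702926915139
shift now-tool [ 0.2626  0.1212 -0.0727] shift after rot [ 0.1311 -0.2447  0.1087] rotvec [10.8754 37.4879 83.4877]
```

Request:
{"name": "drive_tool", "arguments": {"series": [[[0.0375,0.0173,-0.014],[0,0,0],0],[[0.0375,0.0173,-0.014],[0,0,0],0],[[0.0375,0.0173,-0.014],[0,0,0],0],[[0,0,0],[0.906,3.124,6.957],0],[[0,0,0],[0.906,3.124,6.957],0],[[0,0,0],[0.906,3.124,6.957],0],[[0,0,0],[0.906,3.124,6.957],0],[[0,0,0],[0.906,3.124,6.957],0],[[0,0,0],[0.906,3.124,6.957],0],[[0,0,0],[0.906,3.124,6.957],0],[[0,0,0],[0.906,3.124,6.957],0],[[0,0,0],[0.906,3.124,6.957],0],[[0,0,0],[0.906,3.124,6.957],0],[[0,0,0],[0.906,3.124,6.957],0],[[0,0,0],[0.906,3.124,6.957],0],[[0,0,0],[0,0,0],0]]}}

```text
time: 20.1
eef_pos: [0.4993, 0.0351, 0.265]
tool_rot: [[-0.855, 0.461, -0.24], [0.445, 0.888, 0.119], [0.268, -0.006, -0.963]]
ft_force: [0.3, -0.2, -1.2]
grip_width: 0.0609
gripper_force: 66.1
```

```bash
python3 -c "
from h import *
pos,R=pose(-.07,.02,45,.065,30.1,(-.0113,.0334));print(pos)
delta(pos,R)
"
```

```text
[ 0.3624 -0.0424  0.2219]
t 20.1 pos [0.4993 0.0351 0.265 ] q [ 0.5077  0.4015 -0.7873  1.7283  0.1047  1.3313  0.7884] F [ 0.3226 -0.1686 -1.205 ] w 0.06085944090724867 gf 66.1207280214876
shift now-tool [ 0.0709 -0.1316  0.0652] shift after rot [ 0.0718 -0.1318  0.0638] rotvec [-0.2978 -0.6287 -0.1098]
```

Request:
{"name": "drive_tool", "arguments": {"series": [[[0.0237,0,0.0217],[0,-0.3,0],0],[[0.0237,0,0.0217],[0,-0.3,0],0],[[0.0237,0,0.0217],[0,0,0],0],[[0,-0.033,0],[-0.3,0,0],0],[[0,-0.033,0],[0,0,0],0],[[0,-0.033,0],[0,0,0],0],[[0,-0.033,0],[0,0,0],0],[[0,0,0],[0,0,0],0],[[0,0,0],[0,0,0],0]]}}

```text
time: 21.0
eef_pos: [0.3614, -0.043, 0.222]
tool_rot: [[-0.859, 0.46, -0.226], [0.445, 0.888, 0.117], [0.254, 0.0, -0.967]]
ft_force: [-0.4, 1.5, -1.2]
grip_width: 0.0612
gripper_force: 66.2
```

```bash
python3 -c "
from h import *
pos,R=pose(-.07,.02,45,.065,30.1,(-.0113,.0334));print(pos)
delta(pos,R)
get_image('top');get_image('scene')
P={}
for q in('bin','bin_hook','bin_lip','rail','hung_bin'):
  for c in ('scene','top'):
    for k in place_of(c,q)[:2]:
      px=np.array(k['point'])*[560,420];print(q,c,round(k['score'],2),px)
for n,x in dict(hook=(-.07,.065,.215)).items():
  c,s=np.cos(np.radians(PY)),np.sin(np.radians(PY));w=PC+[c*x[0]-s*x[1],s*x[0]+c*x[1],x[2]];print('expected hook px',w,proj('top',w),proj('scene',w))
"
```

```text
[ 0.3624 -0.0424  0.2219]
t 21.0 pos [ 0.3614 -0.043   0.222 ] q [ 0.7648  0.1928 -0.79    2.0653  0.0129  1.1654  1.055 ] F [-0.4017  1.5269 -1.1785] w 0.061180231054031524 gf 66.22472070157528
shift now-tool [-0.0007  0.001  -0.    ] shift after rot [-0.0007  0.001  -0.    ] rotvec [0.0239 0.1679 0.013 ]
bin scene 0.86 [191.52  158.802]
bin top 0.61 [271.208 272.706]
bin_hook scene 0.9 [207.088 177.786]
rail scene 0.98 [206.024 229.11 ]
hung_bin scene 0.77 [158.984 251.496]
expected hook px [ 0.4063 -0.0651  0.215 ] [285.708 250.187] [208.8795 174.3337]
```

```bash
cat > plan.py <<'E'
import numpy as np, heapq
def outl(r,n=1.0):
    x0,x1,z0,z1=r;xs=np.arange(x0,x1+.01,min(n,x1-x0));zs=np.arange(z0,z1+.01,n)
    return np.array([(x,z) for x in xs for z in(z0,z1)]+[(x,z) for z in zs for x in(x0,x1)])
B=np.vstack([outl((5.5,8.5,0,20)),outl((0,8.5,0,3)),outl((-2.5,0,-47,3),2)])
OBS=[(0,4,-46,0),(0,4,14,41),(22,26,-46,41),(0,26,37,41)]
TH=np.arange(54,3,-3);X=np.arange(-40,8.1,.5);Z=np.arange(-40,20.1,.5)
def clear(th):
    t=np.radians(th);px=B[:,0]*np.cos(t)+B[:,1]*np.sin(t);pz=-B[:,0]*np.sin(t)+B[:,1]*np.cos(t)
    c=np.full((len(X),len(Z)),99.)
    gx=X[:,None,None]+px;gz=Z[None,:,None]+pz
    for x0,x1,z0,z1 in OBS:
        dx=np.maximum(x0-gx,gx-x1);dz=np.maximum(z0-gz,gz-z1)
        d=np.where((dx<0)&(dz<0),np.maximum(dx,dz),np.hypot(np.maximum(dx,0),np.maximum(dz,0)))
        c=np.minimum(c,d.min(2))
    return c
C=np.array([clear(t) for t in TH])
i45=list(TH).index(45);s=(i45,0,0);C[i45,0,0]
# max-bottleneck with additive cost favouring clearance
cost={s:0};prev={};h=[(0,s)];goal=None
while h:
    d,n=heapq.heappop(h)
    if d>cost[n]:continue
    i,j,k=n
    if TH[i]==6 and abs(X[j]+.75)<.3 and 0<=Z[k]<=3: goal=n;break
    for a in(-1,0,1):
        for b in(-1,0,1):
            for e in(-1,0,1):
                m=(i+a,j+b,k+e)
                if m==n or not(0<=m[0]<len(TH) and 0<=m[1]<len(X) and 0<=m[2]<len(Z)):continue
                c=C[m]
                if c<=.1:continue
                w=(abs(a)*1.0+.5*np.hypot(b,e))*(.05+1/min(c,4)**3)
                if d+w<cost.get(m,1e9):cost[m]=d+w;prev[m]=n;heapq.heappush(h,(d+w,m))
p=[];n=goal
while n is not None:p.append(n);n=prev.get(n)
p=p[::-1];print(len(p))
for q,n in enumerate(p):
    if q%3==0 or q==len(p)-1:print(X[n[1]],Z[n[2]],TH[n[0]],round(float(C[n]),1),end=' | ')
E
python3 plan.py
```

```text
128
-40.0 -40.0 45 19.8 | -38.5 -38.5 45 18.3 | -37.0 -37.0 45 16.8 | -35.5 -35.5 45 15.3 | -34.0 -34.0 45 13.8 | -32.5 -32.5 45 12.3 | -31.0 -31.0 45 10.8 | -29.5 -29.5 45 9.3 | -29.0 -28.0 45 8.8 | -29.0 -26.5 45 8.8 | -29.0 -25.0 45 8.8 | -29.0 -23.5 45 8.8 | -29.0 -22.0 45 8.8 | -29.0 -20.5 45 8.8 | -29.0 -19.0 45 8.8 | -29.0 -17.5 45 8.8 | -29.0 -16.0 45 8.8 | -29.0 -14.5 45 8.8 | -28.5 -13.0 45 8.3 | -28.5 -11.5 45 8.3 | -28.5 -10.0 45 8.3 | -27.5 -8.5 45 7.3 | -26.0 -7.0 45 6.0 | -24.5 -5.5 45 5.1 | -23.0 -4.0 45 4.9 | -21.5 -2.5 45 4.9 | -20.0 -1.0 45 4.9 | -18.5 0.5 48 4.2 | -17.0 2.0 51 3.7 | -15.5 3.5 54 3.2 | -14.0 4.0 54 3.0 | -12.5 5.0 54 2.9 | -11.0 6.0 54 2.8 | -9.5 7.5 54 2.8 | -8.0 8.5 54 2.9 | -6.5 9.5 54 3.0 | -5.0 9.5 51 2.9 | -3.5 9.0 42 3.1 | -2.5 8.0 33 3.3 | -1.5 6.5 24 3.5 | -1.5 5.0 18 3.1 | -1.5 4.0 12 2.2 | -1.0 3.0 9 1.5 | -1.0 3.0 6 1.3 |
```

```bash
cat > seq.py <<'E'
from h import *
K=dict(tilt=30.1,g=(-.0113,.0334))
def seq(W,Y=.065,first=None):
    s=get_state();p0,R0=np.array(s['eef_pos']),np.array(s['tool_rot'])
    print('t',s['time'],'F',np.array(s['ft_force']))
    pa,Ra=p0,R0
    for w in W:
        p,R=pose(w[0]/1e3,w[1]/1e3,w[2],Y,K['tilt'],K['g'],PC=PC)
        rv=np.degrees(Ro.from_matrix(Ra.T@R).as_rotvec());sh=Ra.T@(p-pa)
        print(w,'shift mm',np.round(sh*1e3,1),'rot',np.round(rv,1));pa,Ra=p,R
def where(Y=.065):
    # current hook pose in panel (mm), th
    s=get_state();p,R=np.array(s['eef_pos']),np.array(s['tool_rot'])
    c,sn=np.cos(np.radians(PY)),np.sin(np.radians(PY));ex=np.array([c,sn,0]);ey=np.array([-sn,c,0])
    th=K['tilt']+np.degrees(np.arctan2(-(R[:,2]@ex),-R[2,2]));
    q,_=pose(0,0,th,0,K['tilt'],K['g']);d=p-q
    print('hook x,Y,z mm',d@ex*1e3,d@ey*1e3,d[2]*1e3,'th',th,'yawerr',np.degrees(R[:,1]@ex),'roll',np.degrees(R[2,1]),'F panel',np.array(s['ft_force'])@ex,np.array(s['ft_force'])@ey,s['ft_force'][2],'t',s['time'],'w',s['grip_width'])
E
python3 -c "
from seq import *
where()
seq([(-30,-10,45),(-20,-1,45),(-15.5,3.5,54),(-8,8.5,54),(-5,9.5,51),(-3.5,9,42),(-2.5,8,33),(-1.5,6.5,24),(-1.5,5,18),(-1.5,4,12)])
"
```

```text
hook x,Y,z mm -70.37443644133572 64.71204282482469 20.38340973200431 th 44.913738391847346 yawerr -0.0028141995420415842 roll 0.02852795530685534 F panel 0.40681533713319257 -0.05263188006031337 -0.6793262684682551 t 21.6 w 0.06087046149170662
t 21.6 F [ 0.337  -0.2339 -0.6793]
(-30, -10, 45) shift mm [-46.8   0.3  19. ] rot [0.  0.1 0. ]
(-20, -1, 45) shift mm [ -7.3  -0.  -11.3] rot [0. 0. 0.]
(-15.5, 3.5, 54) shift mm [ -2.9  -0.  -13.3] rot [0. 9. 0.]
(-8, 8.5, 54) shift mm [-4.8  0.  -7.6] rot [0. 0. 0.]
(-5, 9.5, 51) shift mm [-2.7  0.   0.5] rot [-0. -3. -0.]
(-3.5, 9, 42) shift mm [-3.1  0.   7.6] rot [ 0. -9. -0.]
(-2.5, 8, 33) shift mm [-2.7 -0.   8.4] rot [ 0. -9.  0.]
(-1.5, 6.5, 24) shift mm [-2.6 -0.   9.1] rot [ 0. -9.  0.]
(-1.5, 5, 18) shift mm [-0.7  0.   6.6] rot [ 0. -6. -0.]
(-1.5, 4, 12) shift mm [-0.7  0.   6.1] rot [ 0. -6.  0.]
```

Request:
{"name": "drive_tool", "arguments": {"series": [[[-0.0156,0,0.0063],[0,0,0],0],[[-0.0156,0,0.0063],[0,0,0],0],[[-0.0156,0,0.0063],[0,0,0],0],[[-0.0037,0,-0.0056],[0,0,0],0],[[-0.0037,0,-0.0056],[0,0,0],0],[[0,0,0],[0,0,0],0],[[0,0,0],[0,0,0],0]]}}

```text
time: 22.3
eef_pos: [0.4067, -0.0656, 0.2015]
tool_rot: [[-0.859, 0.46, -0.226], [0.445, 0.888, 0.118], [0.255, 0.0, -0.967]]
ft_force: [0.3, 0.1, -1.3]
grip_width: 0.0611
gripper_force: 66.2
```

```bash
python3 -c "
from seq import *
where()
get_image('top');get_image('scene')
for q in('bin_hook','bin_lip','rail','bin'):
  for c in ('scene','top'):
    for k in place_of(c,q)[:2]:
      px=np.array(k['point'])*[560,420];print(q,c,round(k['score'],2),px)
save('top','t6.png',(255,175,400,285),5.4)
"
```

```text
hook x,Y,z mm -20.016432346700988 64.76671909431035 -0.215842780412423 th 44.85689276939318 yawerr 0.0067116464666507935 roll 0.02439052330904445 F panel 0.24089098786286534 0.18782688236104955 -1.3375772588606685 t 22.3 w 0.061146533552814686
bin_hook scene 0.82 [227.808 200.004]
bin_lip scene 0.96 [236.096 208.698]
rail scene 0.96 [205.8   228.186]
rail scene 0.35 [227.976 202.188]
bin scene 0.97 [206.976 184.002]
bin top 0.63 [281.792 252.882]
```

View pics/t6.png

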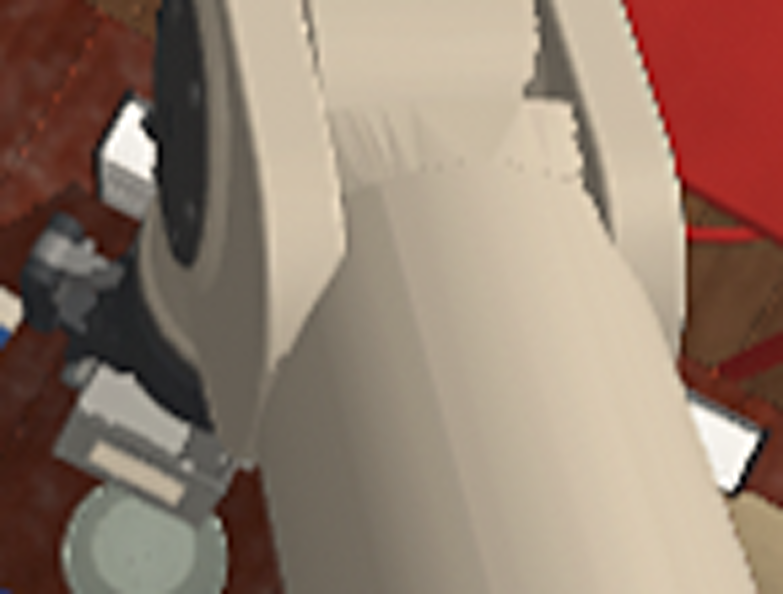

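Request:
{"name": "drive_tool", "arguments": {"series": [[[-0.001,0,-0.0044],[0,3,0],0],[[-0.001,0,-0.0044],[0,3,0],0],[[-0.001,0,-0.0044],[0,3,0],0],[[0,0,0],[0,0,0],0],[[-0.0016,0,-0.0025],[0,0,0],0],[[-0.0016,0,-0.0025],[0,0,0],0],[[-0.0016,0,-0.0025],[0,0,0],0],[[0,0,0],[0,0,0],0]]}}

```text
time: 23.65
eef_pos: [0.4197, -0.0725, 0.2178]
tool_rot: [[-0.813, 0.461, -0.357], [0.421, 0.888, 0.186], [0.402, 0.0, -0.915]]
ft_force: [0.2, 0.3, -1.0]
grip_width: 0.0608
gripper_force: 66.3
```

```bash
python3 -c "
from seq import *
where()
get_image('scene')
for q in('bin_hook','bin_lip','rail','bin'):
  for c in ('scene',):
    for k in place_of(c,q)[:2]:
      px=np.array(k['point'])*[560,420];print(q,c,round(k['score'],2),px)
"
```

```text
hook x,Y,z mm -6.949455378606143 64.62047381176599 8.443407104937044 th 53.82911924057612 yawerr 0.021770481807181698 roll 0.024793972706723257 F panel 0.07880097699469416 0.3271349358280936 -0.9521397065130535 t 23.65 w 0.06080605215796899
bin_hook scene 0.95 [235.592 205.506]
bin_lip scene 0.66 [239.512 212.1  ]
rail scene 0.91 [203.896 226.8  ]
bin scene 0.55 [208.88  179.004]
```

Request:
{"name": "drive_tool", "arguments": {"series": [[[-0.0025,0,0.0005],[0,-3,0],0],[[-0.001,0,0.0025],[0,-3,0],0],[[-0.001,0,0.0025],[0,-3,0],0],[[-0.001,0,0.0026],[0,-3,0],0],[[0,0,0],[0,0,0],0],[[-0.0009,0,0.0028],[0,-3,0],0],[[-0.0009,0,0.0028],[0,-3,0],0],[[-0.0009,0,0.0028],[0,-3,0],0],[[0,0,0],[0,0,0],0]]}}

```text
time: 24.8
eef_pos: [0.4219, -0.0739, 0.199]
tool_rot: [[-0.887, 0.46, -0.045], [0.459, 0.888, 0.022], [0.05, -0.001, -0.999]]
ft_force: [0.0, -0.0, -0.6]
grip_width: 0.0605
gripper_force: 66.2
```

```bash
python3 -c "
from seq import *
where()
seq([(-1.5,6.5,24),(-1.5,5,18),(-1.5,4,12)])
"
```

```text
hook x,Y,z mm -2.4005591758246836 64.36441607210038 7.593235590769215 th 32.97873355495323 yawerr -0.023902892292680986 roll -0.042141719999664234 F panel 0.012997206580345172 -0.017642797928703196 -0.5723238127335889 t 24.8 w 0.060532505228644624
t 24.8 F [ 0.0034 -0.0216 -0.5723]
(-1.5, 6.5, 24) shift mm [-2.5  0.6  8.7] rot [-0. -9.  0.]
(-1.5, 5, 18) shift mm [-0.7  0.   6.6] rot [ 0. -6. -0.]
(-1.5, 4, 12) shift mm [-0.7  0.   6.1] rot [ 0. -6.  0.]
```

Request:
{"name": "drive_tool", "arguments": {"series": [[[-0.0008,0,0.0029],[0,-3,0],0],[[-0.0008,0,0.0029],[0,-3,0],0],[[-0.0008,0,0.0029],[0,-3,0],0],[[0,0,0],[0,0,0],0],[[-0.0003,0,0.0033],[0,-3,0],0],[[-0.0003,0,0.0033],[0,-3,0],0],[[0,0,0],[0,0,0],0]]}}

```text
time: 25.5
eef_pos: [0.4252, -0.0757, 0.1835]
tool_rot: [[-0.869, 0.46, 0.184], [0.45, 0.888, -0.097], [-0.208, -0.001, -0.978]]
ft_force: [-4.8, 2.4, -1.4]
grip_width: 0.0606
gripper_force: 66.2
```

```bash
python3 -c "
from seq import *
where()
seq([(-1.5,4,12)])
seq([(-1.5-6,5,18)])
print(get_state()['joint_positions'])
"
```

```text
hook x,Y,z mm -1.2121773395995477 64.27823999458234 4.760250054528847 th 18.073539459673498 yawerr -0.006583624362383885 roll -0.08273934351855473 F panel -5.374529767240669 -0.12460262381426541 -1.4453660822982273 t 25.5 w 0.06057344911060418
t 25.5 F [-4.8289  2.3627 -1.4454]
(-1.5, 4, 12) shift mm [-0.5  0.7  5.9] rot [-0.1 -6.1  0. ]
t 25.5 F [-4.8289  2.3627 -1.4454]
(-7.5, 5, 18) shift mm [ 6.1  0.7 -1.5] rot [-0.1 -0.1  0. ]
[ 0.6972  0.0927 -0.7649  2.2531  0.2835  0.6598  0.8225]
```

Request:
{"name": "drive_tool", "arguments": {"series": [[[0.001,0,-0.0002],[0,0,0],0],[[0.001,0,-0.0002],[0,0,0],0],[[0,0,0],[0,0,0],0]]}}

```text
time: 25.8
eef_pos: [0.4255, -0.0753, 0.1844]
tool_rot: [[-0.867, 0.461, 0.188], [0.451, 0.887, -0.096], [-0.211, 0.001, -0.977]]
ft_force: [-0.1, 0.4, -0.5]
grip_width: 0.061
gripper_force: 66.2
```

```bash
python3 -c "
from seq import *
where()
"
```

```text
hook x,Y,z mm -1.1414065336877401 64.8208272229185 5.714402418878661 th 17.904924759193285 yawerr 0.05248000418860517 roll 0.07522275636481146 F panel -0.26668908532163854 0.3364301418929548 -0.5402833273628307 t 25.8 w 0.06103794807448694
```

```bash
python3 -c "
from seq import *
seq([(-2.8,4.5,15),(-3,3.5,10),(-3.2,2.5,6)])
"
```

```text
t 25.8 F [-0.0819  0.4214 -0.5403]
(-2.8, 4.5, 15) shift mm [1.5 0.2 3.3] rot [ 0.1 -2.9 -0.1]
(-3, 3.5, 10) shift mm [-0.3  0.   5.2] rot [-0. -5. -0.]
(-3.2, 2.5, 6) shift mm [-0.   0.   4.3] rot [ 0. -4.  0.]
```

Request:
{"name": "drive_tool", "arguments": {"series": [[[0.0015,0,0.0033],[0,-2.9,0],0],[[-0.0002,0,0.0026],[0,-2.5,0],0],[[-0.0001,0,0.0026],[0,-2.5,0],0],[[0,0,0],[0,0,0],0],[[0,0,0],[0,0,0],0]]}}

```text
time: 26.3
eef_pos: [0.4259, -0.0755, 0.1759]
tool_rot: [[-0.834, 0.46, 0.305], [0.433, 0.888, -0.157], [-0.343, 0.001, -0.939]]
ft_force: [-1.4, -0.4, -0.5]
grip_width: 0.0607
gripper_force: 66.2
```

```bash
python3 -c "
from seq import *
where()
seq([(-3.2,2.5,6)])
"
```

```text
hook x,Y,z mm -3.3626225985649527 64.81129397724692 3.4891941267512214 th 10.04829560359832 yawerr 0.008541261574922689 roll 0.035483275391114226 F panel -1.0566483852664712 -0.9537436373384984 -0.4523827310128238 t 26.3 w 0.060732235880493916
t 26.3 F [-1.377  -0.3605 -0.4524]
(-3.2, 2.5, 6) shift mm [-0.4  0.2  4.5] rot [ 0. -4. -0.]
```

Request:
{"name": "drive_tool", "arguments": {"series": [[[-0.0002,0,0.0022],[0,-2,0],0],[[-0.0002,0,0.0022],[0,-2,0],0],[[0,0,0],[0,0,0],0],[[0.0004,0,0.0009],[0,0,0],0],[[0.0004,0,0.0009],[0,0,0],0],[[0,0,0],[0,0,0],0]]}}

```text
time: 26.9
eef_pos: [0.4276, -0.0765, 0.1698]
tool_rot: [[-0.81, 0.461, 0.362], [0.421, 0.887, -0.187], [-0.408, 0.001, -0.913]]
ft_force: [0.2, -0.3, -1.7]
grip_width: 0.0607
gripper_force: 66.3
```

```bash
python3 -c "
from seq import *
where()
get_image('scene')
for q in('bin_hook','bin_lip','rail','bin'):
    for k in place_of('scene',q)[:2]:
      px=np.array(k['point'])*[560,420];print(q,round(k['score'],2),px)
"
```

```text
hook x,Y,z mm -3.0529355578843664 64.66345047157171 0.45960011535484124 th 6.028576787616839 yawerr 0.04955419332207157 roll 0.04637062202384993 F panel 0.28650330195586715 -0.1894512214703324 -1.6764444016734041 t 26.9 w 0.06068643664257522
bin_hook 0.74 [233.912 209.412]
bin_hook 0.54 [294.672 204.498]
bin_lip 0.57 [236.88  206.388]
rail 0.72 [203.616 227.892]
bin 0.83 [222.208 206.094]
```

Request:
{"name": "drive_tool", "arguments": {"series": [[[0.0004,0,0.0009],[0,0,0],0],[[0.0004,0,0.0009],[0,0,0],0],[[0,0,0],[0,0,0],0]]}}

```text
time: 27.45
eef_pos: [0.4281, -0.0766, 0.1685]
tool_rot: [[-0.809, 0.461, 0.364], [0.42, 0.888, -0.188], [-0.41, 0.001, -0.912]]
ft_force: [-2.1, -0.3, 6.7]
grip_width: 0.0606
gripper_force: 67.2
```

```bash
python3 -c "
from seq import *
where()
"
```

```text
hook x,Y,z mm -2.6705129806856385 64.83675589559026 -0.6736172021869768 th 5.8924236743091285 yawerr 0.02936575907301153 roll 0.03337425127818249 F panel -1.7537492856434997 -1.2419822175471298 6.652065963886063 t 27.45 w 0.06061525259836755
```

Request:
{"name": "drive_tool", "arguments": {"series": [[[0,0,0],[0,0,0],0.74],[[0,0,0],[0,0,0],0.78],[[0,0,0],[0,0,0],0.82],[[0,0,0],[0,0,0],0.9],[[0,0,0],[0,0,0],1],[[0,0,0],[0,0,0],1],[[0,0,0],[0,0,0],1]]}}

```text
time: 28.15
eef_pos: [0.4271, -0.0764, 0.1676]
tool_rot: [[-0.81, 0.461, 0.362], [0.421, 0.888, -0.188], [-0.408, 0.0, -0.913]]
ft_force: [-0.4, -0.5, -0.6]
grip_width: 0.0854
gripper_force: 0.0
```

```bash
python3 -c "
from seq import *
where()
get_image('scene')
for q in('bin_hook','bin_lip','rail','bin'):
    for k in place_of('scene',q)[:2]:
      px=np.array(k['point'])*[560,420];print(q,round(k['score'],2),px)
c,s=np.cos(np.radians(PY)),np.sin(np.radians(PY))
for n,x in dict(hook=(-.0026,.065,.195),lip=(.0044,.065,.215),origin=(-.0406,.065,.148)).items():
  w=PC+[c*x[0]-s*x[1],s*x[0]+c*x[1],x[2]];print('exp',n,w,proj('scene',w),proj('top',w))
print(proj('scene',PC+[0,0,.195]))
"
```

```text
hook x,Y,z mm -3.5539053101900167 64.55548249523507 -1.6980066721576925 th 6.017954798296234 yawerr 0.02070517154845519 roll 0.02314156025598487 F panel -0.11673116075129857 -0.6236530980806755 -0.5843818243135462 t 28.15 w 0.08542785118943624
bin_hook 0.86 [232.12  210.798]
bin_hook 0.51 [204.904 226.086]
bin_lip 0.66 [236.488 203.49 ]
rail 0.55 [207.424 228.396]
bin 0.63 [222.992 207.312]
exp hook [ 0.4661 -0.0961  0.195 ] [234.6099 206.1563] [300.6295 221.0104]
exp lip [ 0.4723 -0.0993  0.215 ] [236.6329 202.7954] [302.9179 217.4497]
exp origin [ 0.4324 -0.0786  0.148 ] [222.7025 205.5459] [291.0717 237.4671]
[204.7685 229.6784]
```

Request:
{"name": "drive_tool", "arguments": {"series": [[[0,0,-0.01],[0,0,0],1],[[0,0,-0.015],[0,0,0],1],[[0,0,-0.015],[0,0,0],1],[[0,0,-0.02],[0,0,0],1],[[-0.016,0,-0.036],[0,0,0],1],[[-0.016,0,-0.036],[0,0,0],1],[[-0.016,0,-0.036],[0,0,0],1],[[0,0.04,0],[0,0,0],1],[[0,0.04,0],[0,0,0],1],[[0,0.04,0],[0,0,0],1],[[0,0,0],[0,0,0],1]]}}

```text
time: 29.5
eef_pos: [0.4624, 0.0472, 0.3416]
tool_rot: [[-0.813, 0.453, 0.366], [0.415, 0.891, -0.182], [-0.409, 0.004, -0.912]]
ft_force: [0.1, 0.1, 0.0]
grip_width: 0.0853
gripper_force: 0.0
```

```bash
python3 -c "
from seq import *
get_image('scene');get_image('top')
for q in('bin_hook','bin_lip','bin','ink','hung_bin'):
  for c in('scene','top'):
    for k in place_of(c,q)[:3]:
      px=np.array(k['point'])*[560,420];print(q,c,round(k['score'],2),px,onz(c,px,dict(bin_hook=.195,bin_lip=.215,bin=.148,ink=0,hung_bin=.148)[q]))
for k in find_in('top','ink')[:2]: print(k['score'],np.array(k['bbox'])*[560,420,560,420])
delta([.528,.052,.2],Rt(0))
"
```

```text
bin_hook scene 0.84 [234.024 208.194] [ 0.4668 -0.1001  0.195 ]
bin_lip scene 0.6 [236.096 203.616] [ 0.4721 -0.1011  0.215 ]
bin_lip top 0.56 [303.912 216.72 ] [ 0.4738 -0.1013  0.215 ]
bin scene 0.59 [222.824 207.102] [ 0.4339 -0.0815  0.148 ]
bin top 0.91 [291.984 237.3  ] [ 0.4327 -0.0806  0.148 ]
ink scene 0.89 [293.104 206.094] [0.5282 0.0512 0.    ]
ink top 0.47 [240.072 201.096] [0.5259 0.0469 0.    ]
hung_bin scene 0.74 [160.496 249.69 ] [ 0.3696 -0.1975  0.148 ]
hung_bin top 0.95 [346.192 267.708] [ 0.3678 -0.199   0.148 ]
0.72 [237.832 201.768  16.912  20.706]
t 30.15 pos [0.4604 0.0413 0.3407] q [ 0.5987 -0.1581 -0.9148  2.0779  0.2274  0.8769  0.6424] F [-0.1167  0.2722 -0.2779] w 0.08545695153108177 gf 0.0
shift now-tool [0.0072 0.0406 0.1509] shift after rot [ 0.0676 -0.0107  0.1407] rotvec [ 31.9344   7.7709 149.6068]
```

```bash
python3 -c "
from seq import *
print('ink bbox ctr',onz('top',(237.8,201.8),.035),onz('top',(237.8,201.8),.05))
for k in find_in('scene','ink')[:1]:
  b=np.array(k['bbox'])*[560,420,560,420];print(k['score'],b,onz('scene',b[:2],.035))
delta([.5275,.0515,.17],Rt(PY+180,0))
"
```

```text
ink bbox ctr [0.5206 0.0494 0.035 ] [0.5191 0.048  0.05  ]
0.77 [293.72  199.458  14.224  25.284] [0.5292 0.0469 0.035 ]
t 30.2 pos [0.4604 0.0414 0.3407] q [ 0.5987 -0.158  -0.9149  2.0778  0.2274  0.8768  0.6423] F [ 0.9416  0.0536 -0.2617] w 0.08560164191397043 gf 0.0
shift now-tool [0.0196 0.0398 0.1782] shift after rot [-0.0549  0.0399  0.1707] rotvec [ 0.0162 24.0964 -0.0316]
```

Request:
{"name": "drive_tool", "arguments": {"series": [[[0,0,0],[0,8.03,0],1],[[0,0,0],[0,8.03,0],1],[[0,0,0],[0,8.03,0],1],[[-0.0108,0.0079,0.034],[0,0,0],1],[[-0.0108,0.0079,0.034],[0,0,0],1],[[-0.0108,0.0079,0.034],[0,0,0],1],[[-0.0108,0.0079,0.034],[0,0,0],1],[[-0.0108,0.0079,0.034],[0,0,0],1],[[0,0,0],[0,0,0],1],[[0,0,0],[0,0,0],1]]}}

```text
time: 31.2
eef_pos: [0.5263, 0.052, 0.1706]
tool_rot: [[-0.888, 0.46, -0.002], [0.46, 0.888, 0.001], [0.002, 0.0, -1.0]]
ft_force: [0.1, 0.3, 0.1]
grip_width: 0.0854
gripper_force: 0.0
```

```bash
python3 -c "
from seq import *
delta([.5265,.051,.042],Rt(PY+180,0))
"
```

```text
t 31.2 pos [0.5263 0.052  0.1706] q [ 0.417   0.4165 -0.7851  1.9231  0.358   0.9478  0.554 ] F [0.0774 0.3142 0.1042] w 0.08542182134452458 gf 0.0
shift now-tool [-0.0009 -0.0008  0.1286] shift after rot [-0.0007 -0.0008  0.1286] rotvec [ 0.0129 -0.1039  0.007 ]
```

Request:
{"name": "drive_tool", "arguments": {"series": [[[-0.0008,-0.0008,0.03],[0,0,0],1],[[0,0,0.03],[0,0,0],1],[[0,0,0.03],[0,0,0],1],[[0,0,0.02],[0,0,0],1],[[0,0,0.02],[0,0,0],1],[[0,0,0.02],[0,0,0],1],[[0,0,0.009],[0,0,0],1],[[0,0,0],[0,0,0],0.8],[[0,0,0],[0,0,0],0.65],[[0,0,0],[0,0,0],0.52],[[0,0,0],[0,0,0],0.52],[[0,0,0],[0,0,0],0.52],[[0,0,0],[0,0,0],0.52]]}}

```text
time: 32.5
eef_pos: [0.5273, 0.0509, 0.012]
tool_rot: [[-0.888, 0.46, 0.001], [0.46, 0.888, 0.001], [-0.0, 0.001, -1.0]]
ft_force: [-0.1, 0.4, 0.5]
grip_width: 0.0443
gripper_force: 0.4
```

```bash
python3 -c "
from seq import *
delta([.5265,.051,.042],Rt(PY+180,0))
get_image('scene')
for k in find_in('scene','ink')[:1]:
  b=np.array(k['bbox'])*[560,420,560,420];print(k['score'],b,onz('scene',b[:2],.035))
for k in place_of('scene','ink')[:1]:
  b=np.array(k['point'])*[560,420];print(k['score'],b,onz('scene',b[:2],0))
"
```

```text
t 32.5 pos [0.5273 0.0509 0.012 ] q [ 0.2744  0.6408 -0.6214  2.0201  0.5982  0.6653  0.3539] F [-0.0806  0.3513  0.4797] w 0.04425067692174733 gf 0.3515348117798567
shift now-tool [ 0.0007 -0.0002 -0.03  ] shift after rot [ 0.0008 -0.0003 -0.03  ] rotvec [ 0.0577  0.0278 -0.0173]
0.57 [296.464 202.692  11.872  19.194] [0.5372 0.0417 0.035 ]
0.52 [293.776 204.918] [0.5286 0.0545 0.    ]
```

Centred between the pads. Now rise to the cap and grip.

Request:
{"name": "drive_tool", "arguments": {"series": [[[0,0,-0.01],[0,0,0],0.52],[[0,0,-0.01],[0,0,0],0.52],[[0,0,-0.0105],[0,0,0],0.52],[[0,0,0],[0,0,0],0.52],[[0,0,0],[0,0,0],0.3],[[0,0,0],[0,0,0],0],[[0,0,0],[0,0,0],0],[[0,0,0],[0,0,0],0],[[0,0,0],[0,0,0],0]]}}

```text
time: 33.55
eef_pos: [0.5275, 0.0506, 0.0429]
tool_rot: [[-0.888, 0.461, 0.001], [0.461, 0.888, -0.0], [-0.001, 0.0, -1.0]]
ft_force: [-1.9, -1.3, 10.5]
grip_width: 0.0259
gripper_force: 58.1
```

Request:
{"name": "drive_tool", "arguments": {"series": [[[0,0,0],[0,0,0],0.45],[[0,0,0],[0,0,0],0.52],[[0,0,0.004],[0,0,0],0.52],[[0,0,0.005],[0,0,0],0.52],[[0,0,0],[0,0,0],0.45],[[0,0,0],[0,0,0],0.3],[[0,0,0],[0,0,0],0],[[0,0,0],[0,0,0],0],[[0,0,0],[0,0,0],0]]}}

```text
time: 34.45
eef_pos: [0.5269, 0.0507, 0.0332]
tool_rot: [[-0.888, 0.46, 0.0], [0.46, 0.888, 0.0], [0.0, 0.0, -1.0]]
ft_force: [-1.0, 0.5, -0.5]
grip_width: 0.0278
gripper_force: 58.6
```

```bash
python3 -c "
from seq import *
delta([.5265,.051,.042],Rt(PY+180,0))
get_image('scene')
for k in find_in('scene','ink')[:1]:
  b=np.array(k['bbox'])*[560,420,560,420];print(k['score'],b,onz('scene',b[:2],.035))
for k in place_of('scene','ink')[:1]:
  b=np.array(k['point'])*[560,420];print(k['score'],b,onz('scene',b[:2],0))
"
```

```text
t 34.45 pos [0.5269 0.0507 0.0332] q [ 0.297   0.6089 -0.6494  2.0132  0.5641  0.7027  0.3826] F [-0.9815  0.4556 -0.5214] w 0.02775712534766819 gf 58.59268024432822
shift now-tool [ 0.0005  0.0001 -0.0088] shift after rot [ 0.0005  0.0001 -0.0088] rotvec [ 0.0238 -0.0047 -0.0187]
0.64 [294.448 199.71   16.296  21.798] [0.5309 0.0469 0.035 ]
0.67 [294.672 203.994] [0.5296 0.0574 0.    ]
```

Request:
{"name": "drive_tool", "arguments": {"series": [[[0,0,-0.015],[0,0,0],0],[[0,0,-0.03],[0,0,0],0],[[0,0,-0.045],[0,0,0],0],[[0,0,-0.045],[0,0,0],0],[[0,0,-0.045],[0,0,0],0],[[0,0,-0.045],[0,0,0],0],[[0,0,-0.03],[0,0,0],0],[[0,0,0],[0,0,0],0]]}}

```text
time: 35.4
eef_pos: [0.529, 0.0519, 0.2939]
tool_rot: [[-0.888, 0.46, 0.009], [0.46, 0.888, 0.001], [-0.008, 0.005, -1.0]]
ft_force: [0.3, -0.0, 0.4]
grip_width: 0.0279
gripper_force: 58.8
```

```bash
python3 -c "
from seq import *
delta([.4322,-.0791,.26],Rt(PY+180,0))
get_image('scene');get_image('top')
st=get_state();p=np.array(st['eef_pos'])
for c in('scene','top'):
  print(c,'expect origin',proj(c,p-[0,0,.0332]),'ctr',proj(c,p))
  for k in find_in(c,'ink')[:2]:
    b=np.array(k['bbox'])*[560,420,560,420];print(k['score'],b)
  for k in place_of(c,'ink')[:2]:
    b=np.array(k['point'])*[560,420];print(k['score'],b)
"
```

```text
t 35.4 pos [0.529  0.0519 0.2939] q [ 0.4969  0.281  -0.8519  1.7835  0.2311  1.171   0.6682] F [ 0.3379 -0.0345  0.4365] w 0.02790209075914898 gf 58.767218984794454
shift now-tool [ 0.026  -0.161   0.0329] shift after rot [ 0.0257 -0.1609  0.0339] rotvec [0.2747 0.4451 0.0094]
scene expect origin [300.1078 129.8126] ctr [301.4354 116.6942]
0.82 [301.784 119.196  21.     31.416]
0.56 [303.184 125.706]
top expect origin [226.4919 187.0348] ctr [224.2801 184.5361]
0.32 [293.664 239.232  37.52   49.896]
0.51 [326.312 235.998]
```

Request:
{"name": "drive_tool", "arguments": {"series": [[[0.026,0,0],[0.2,0.4,0],0],[[0,-0.04,0],[0,0,0],0],[[0,-0.04,0],[0,0,0],0],[[0,-0.04,0],[0,0,0],0],[[0,-0.041,0],[0,0,0],0],[[0,0,0],[0,0,0],0],[[0,0,0],[0,0,0],0]]}}

```text
time: 36.4
eef_pos: [0.4291, -0.081, 0.288]
tool_rot: [[-0.887, 0.463, -0.009], [0.463, 0.887, 0.001], [0.008, -0.003, -1.0]]
ft_force: [-0.5, 0.4, -0.2]
grip_width: 0.0279
gripper_force: 58.9
```

```bash
python3 -c "
from seq import *
delta([.4322,-.0791,.186],Rt(PY+180,0))
get_image('scene');get_image('top')
st=get_state();p=np.array(st['eef_pos'])
for c in('scene','top'):
  print(c,'expect ink origin',proj(c,p-[0,0,.0332]),'exp bin origin',proj(c,[.4322,-.0791,.148]))
  for q in('ink','bin'):
   for k in place_of(c,q)[:2]:
    b=np.array(k['point'])*[560,420];print(q,k['score'],b,onz(c,b,.148))
"
```

```text
t 36.4 pos [ 0.4291 -0.081   0.288 ] q [ 0.8108  0.0843 -0.7934  1.9731  0.0659  1.1191  1.0798] F [-0.5134  0.4255 -0.2103] w 0.027947050499276437 gf 58.88331233189092
shift now-tool [-0.0028  0.0034  0.102 ] shift after rot [-0.0019  0.0031  0.102 ] rotvec [-0.1874 -0.4756 -0.1551]
scene expect ink origin [216.0224 171.584 ] exp bin origin [222.5051 205.7357]
ink 0.87 [217.112 170.688] [ 0.3915 -0.0132  0.148 ]
ink 0.67 [205.184 228.312] [ 0.4228 -0.1321  0.148 ]
top expect ink origin [293.8596 238.2653] exp bin origin [291.2966 237.5461]
```

Request:
{"name": "drive_tool", "arguments": {"series": [[[0,0.003,0.02],[-0.2,-0.4,0],0],[[0,0,0.02],[0,0,0],0],[[0,0,0.02],[0,0,0],0],[[0,0,0.015],[0,0,0],0],[[0,0,0.01],[0,0,0],0],[[0,0,0.01],[0,0,0],0],[[0,0,0],[0,0,0],0]]}}

```text
time: 37.4
eef_pos: [0.4305, -0.0773, 0.1927]
tool_rot: [[-0.888, 0.46, -0.002], [0.46, 0.888, 0.001], [0.002, 0.0, -1.0]]
ft_force: [-0.1, -0.5, -0.4]
grip_width: 0.0277
gripper_force: 58.9
```

```bash
python3 -c "
from seq import *
delta([.4312,-.0786,.185],Rt(PY+180,0))
"
```

```text
t 37.4 pos [ 0.4305 -0.0773  0.1927] q [ 0.7486  0.2119 -0.7859  2.0958  0.1889  0.9051  0.9491] F [-0.1409 -0.4978 -0.371 ] w 0.027727837837575195 gf 58.88967871564091
shift now-tool [-0.0013 -0.0008  0.0077] shift after rot [-0.0012 -0.0008  0.0077] rotvec [ 0.0165 -0.1079  0.0149]
```

No contact so far; I'll lower it the rest of the way in small steps.

Request:
{"name": "drive_tool", "arguments": {"series": [[[0,0,0.003],[0,0,0],0],[[0,0,0.002],[0,0,0],0],[[0,0,0.0015],[0,0,0],0],[[0,0,0],[0,0,0],0],[[0,0,0],[0,0,0],0]]}}

```text
time: 37.9
eef_pos: [0.431, -0.0777, 0.1873]
tool_rot: [[-0.888, 0.461, 0.0], [0.461, 0.888, 0.0], [-0.0, 0.0, -1.0]]
ft_force: [0.3, 1.1, -0.9]
grip_width: 0.0275
gripper_force: 58.9
```

Request:
{"name": "drive_tool", "arguments": {"series": [[[0,0,0.001],[0,0,0],0],[[0,0,0.001],[0,0,0],0],[[0,0,0],[0,0,0],0],[[0,0,0],[0,0,0],0]]}}

```text
time: 38.3
eef_pos: [0.4309, -0.0776, 0.1851]
tool_rot: [[-0.888, 0.46, 0.0], [0.46, 0.888, 0.0], [0.0, 0.0, -1.0]]
ft_force: [0.5, 0.0, -0.6]
grip_width: 0.0278
gripper_force: 58.9
```

Request:
{"name": "drive_tool", "arguments": {"series": [[[0,0,0.0008],[0,0,0],0],[[0,0,0],[0,0,0],0],[[0,0,0],[0,0,0],0.36],[[0,0,0],[0,0,0],0.4],[[0,0,0],[0,0,0],0.43],[[0,0,0],[0,0,0],0.43]]}}

```text
time: 38.9
eef_pos: [0.431, -0.0776, 0.1844]
tool_rot: [[-0.888, 0.46, 0.0], [0.46, 0.888, 0.0], [-0.0, 0.001, -1.0]]
ft_force: [-0.1, 0.3, 0.6]
grip_width: 0.0368
gripper_force: 0.1
```

Request:
{"name": "drive_tool", "arguments": {"series": [[[0,0,-0.003],[0,0,0],0.43],[[0,0,-0.005],[0,0,0],0.43],[[0,0,-0.007],[0,0,0],0.45],[[0,0,-0.015],[0,0,0],0.6],[[0,0,-0.03],[0,0,0],0.8],[[0,0,-0.04],[0,0,0],1],[[0,0,-0.04],[0,0,0],1],[[0,0.045,-0.01],[0,0,0],1],[[0,0.045,0],[0,0,0],1],[[0,0.045,0],[0,0,0],1],[[0,0.045,0],[0,0,0],1],[[0,0,0],[0,0,0],1],[[0,0,0],[0,0,0],1]]}}

```text
time: 40.2
eef_pos: [0.5138, 0.0833, 0.3347]
tool_rot: [[-0.889, 0.458, -0.0], [0.458, 0.889, 0.001], [0.001, 0.001, -1.0]]
ft_force: [1.0, -0.7, 1.0]
grip_width: 0.0855
gripper_force: 0.0
```

```bash
python3 -c "
from seq import *
get_image('scene');get_image('top')
H=dict(bin_hook=.195,bin_lip=.215,bin=.148,ink=.151,hung_bin=.148,hung_ink=.151,gesso=0)
for q in('bin_hook','bin_lip','bin','ink','gesso'):
  for c in('scene','top'):
    for k in place_of(c,q)[:3]:
      px=np.array(k['point'])*[560,420];w=onz(c,px,H[q]);d=w-PC;print(q,c,round(k['score'],2),px,w[:2],'panel x,Y',d[0]*.888-d[1]*.46,d[0]*.46+d[1]*.888)
for k in find_in('top','ink')[:3]: print(k['score'],np.array(k['bbox'])*[560,420,560,420])
print(proj('top',[.431,-.0777,.151]),proj('top',[.431,-.0777,.221]))
s=get_state();print(s['time'],s['eef_pos'],s['ft_force'])
"
```

```text
bin_hook scene 0.21 [204.624 227.598] [ 0.4366 -0.1516] panel x,Y -0.003213114189463603 0.0021587230027394068
bin_hook top 0.68 [300.216 221.088] [ 0.4659 -0.0952] panel x,Y -0.0031266324152727162 0.06568729389491261
bin_hook top 0.39 [347.704 267.414] [ 0.3716 -0.1934] panel x,Y -0.04174374443373879 -0.06485318448537833
bin_lip scene 0.61 [237.888 205.296] [ 0.4761 -0.1029] panel x,Y 0.009445906903620866 0.06354029735944543
bin_lip top 0.72 [303.128 218.694] [ 0.4698 -0.0998] panel x,Y 0.00238778115042804 0.06346158102230957
bin scene 0.33 [224.616 203.112] [ 0.4335 -0.0727] panel x,Y -0.042313665370011085 0.07078972266345455
bin top 0.56 [290.528 235.62 ] [ 0.4364 -0.0774] panel x,Y -0.03758194139880438 0.06793956186897898
ink scene 0.77 [224.392 201.894] [ 0.433 -0.072] panel x,Y -0.0430359828062751 0.0711329791951162
ink top 0.61 [289.688 240.702] [ 0.4253 -0.0755] panel x,Y -0.04828217579044132 0.0645119929798263
ink top 0.29 [324.296 235.116] [ 0.4381 -0.1509] panel x,Y -0.0022583504978965683 0.003476085103075115
gesso scene 0.69 [223.888 186.102] [0.3683 0.0428] panel x,Y -0.15335041429433563 0.14337239111635097
gesso top 0.53 [241.92  258.216] [0.3798 0.0398] panel x,Y -0.14171477289315076 0.1459652793036246
0.63 [291.704 239.736  18.984  19.11 ]
[290.7109 238.0826] [292.2229 237.8502]
40.85 [0.5138 0.0819 0.3345] [ 0.5332  0.0108 -0.4527]
```

```bash
python3 -c "
from station import *
print(finish_job())"
```

```text
the job is handed in; nothing more can be done
None
```

I hung the bin on the top slot, left of the hung bin, set the ink bottle upright in it, and handed the job in at about 41 s. The last camera readings agreed with this, but the judge returned no result.

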